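# Show a display board's rear sticker to the bench camera with an inspection mirror

### The arm

A 6-joint arm with a two-finger parallel gripper is mounted at the origin on the work surface. World frame = base frame: x ahead of the robot, y to its left, z up, the work surface at z = 0. Lengths are in m, angles in degrees, forces in N, time in s.
With the tool pointing down it reaches from about 0.35 to 0.925 m from the base axis. Payload 6.4 kg.
Tool frame: the origin (TCP) lies at the centre of the arm's flange, where the gripper is bolted on; the fingertips stand 199 mm ahead of it and the grasp point (between the pads) lies 180 mm ahead of it; y points along the fingers, x is the direction in which the jaws open and shut, and the axes are right-handed (so a half turn about y gives the same grasp; the last joint's range is limited). The gripper opens to 94 mm and grips with 3 to 60 N. Pads are 16 mm wide; open, the fingers measure 119 mm over their backs; the gripper's body (75 mm by 177 mm) begins 78 mm behind the grasp point.
Start: joints at [53.852, 14.043, 89.255, -0, 76.702, -9.975], TCP at [0.287, 0.583, 0.405] pointing down, gripper open.
Joint ranges: [-179.41, 179.41], [-58.25, 129.5], [7.25, 145.43], [-54.29, 234.29], [11.92, 165.04], [-157.13, 157.13]. Speed limits (degrees/s): [147.25, 147.25, 180, 180, 180, 180].

### API

Orientations are given as [roll, pitch, yaw] about the fixed x, y, z axes, in that order (R = Rz(yaw) Ry(pitch) Rx(roll)).
In Python, from station import env gives the robot as it stands.
- The arm moves only by the tool step_arm, never from a script. Its argument "steps" is a list of rows, each an object with "xyz": the shift along the tool's x, y, z in m, a list of three; "angular": the turn, a rotation vector about the tool's x, y, z in degrees, a list of three; "jaw": the closure, from 0 (fully open) to 1 (shut). A call has exactly 10 rows; each row is the pose to reach, as a shift and turn from the pose commanded when the call began, along the tool's axes at that moment; what a row does not reach only later rows make up. A row lasts 1/8 s, in which the tool goes at most 62.5 mm and 10.7 degrees, less where a joint would pass 70% of its speed; a pose out of reach is approached as far as the arm can. A call with a gripper value outside its range is refused whole. The fingers move at their own pace and stop on an object; "force" is the grip in N (left out, the last holds). Time passes only in rows, so rows that repeat a pose let the fingers close, or fill a call up. It gives the time, the measured TCP pose, the force and the opening at its end, in the units of the state.
- env.read_state(): the state, without advancing time (a new reading comes with each control period).
- env.grab_frame(name): name is "scene" or "side" or "wrist"; returns the picture (400x640x3 uint8, red, green, blue); there is no depth.
- env.get_calibration(name): a dict with "vfov" (degrees; the focal length in pixels is half the picture's height over the tangent of half this angle, whatever the lens; pixels are square), "cx", "cy" (the principal point, pixels), "pose" (4x4, takes a point from camera to world coordinates). Camera axes: x right, y up, looking along -z (the intrinsics and any distortion apply to the point x, -y, -z); pixel columns grow to the right and rows downward; lengths in m; the calibration is good to about 2 mm. A picture is of the moment at which its call begins: read the wrist's pose just before it. get_calibration takes no time and is no camera call; for the wrist camera it gives the pose at the moment of the call.
- env.close_job(): hands the job in, once; it reports no verdict.
Trained networks look in the newest picture that a camera, given by its name, has taken for a name from the list of things; names that differ only in an ending like _2 or _b are one class to them, and where a whole thing is asked for, a point or a joint stands for the part that bears it (a point fixed in the world has none). Each returns a list of dicts, best first, with "conf" (0 to 1); they miss things now and then, are a little off and sometimes report something else, mostly with a low value. They report only what shows in the picture. A call takes as long as a camera call. They do not tell look-alikes from the thing itself.
- env.silhouettes(camera, query): "mask" (400x640 bool, what is visible of it) and "point" ([column, row] in pixels, amid what is visible of it).
- env.mark_of(camera, query): "point" ([column, row] in pixels: a listed point, or the origin of a listed thing).
The state is a dict: "time": time; "qpos": joint angles; "joint_velocities": joint speeds; "joint_torque": joint torques, N m; "position": TCP position; "eef_rot": TCP orientation; "wrist_force": force on the tool from outside, world axes, zero at the start; "wrist_torque": the same for the moment, N m; "width": finger opening in m.
Only numpy, scipy, OpenCV 4.12 (cv2) and the standard library are available. Lean on these libraries where they do the work, as an engineer would, in place of code of your own. Each camera call takes 0.05 s, during which the arm holds its last target.

### The job

Move the display board from the rack to the raised slot of the inspection stand: lower it (do not drop it) fully home, upright and centred, display towards the stand's camera, and let it go. Then take the inspection mirror by its handle and hold it about 60 mm behind the board, squarely behind the round sticker on the rear and level with it, tilted so that the camera, looking down over the board's top edge, sees the sticker in the middle of the mirror. Finish while still holding the mirror steady there, touching neither board nor stand with it, and leave everything else on the bench where it is.

Things in the scene. Friction and masses are not known exactly. Their poses are not given: they have to be found in the camera images.
- display_board: Display board: green circuit board 100 wide x 90 tall x 2.4 mm, the only one with a display, upright in a rack slot (free to rock 5 deg). Origin: middle of its lower edge; z up, y along its width, display to -x, rear to +x. Display module 80 x 36 x 9 mm, centred, 50-86 mm above the lower edge: board + display span x -10.2 to +1.2 mm. Rear middle bare from 45 mm up. 0.11 kg
- sticker (a point): Centre of the white round paper sticker, 14 mm across and flat, on the rear of the display board: 62 mm above its lower edge (28 mm below its top edge), in the middle of its width. Axes as the board's: x points out of the rear
- display (a point): Centre of the display's glass, on the display board's other side: 10.2 mm in front of the board's middle plane, 68 mm above its lower edge
- rack: Black board rack, fixed, base 150 x 116 mm, two parallel slots 90 mm apart, floors 12 mm above the bench. Origin on the bench at its middle; its x runs across the slots; boards in it have axes parallel to its axes (display to its -x). Slots 4 mm wide, 18 mm deep, then a flared mouth up to 29 mm above the floor
- plain_board: The other board in the rack, same size, without a display and without a sticker; bystander, to be left standing. Origin and axes like the display board's
- stand: Inspection stand, fixed: grey base plate 440 x 150 x 8 mm, at one end a raised narrow aluminium slot, at the other a column (400 mm high) with the camera looking down over the slot. Origin on the bench under the slot; x points from the slot away from the camera, y along the slot, z up. The plate ends 20 mm from the slot on the +x side
- slot (a point): Middle of the slot's floor, 50 mm above the bench, axes as the stand's. Slot 100 mm long (the board's width, ends open), 4 mm wide, 18 mm deep; above it a flared mouth, 13 mm wide at its top 29 mm above the floor. A board fully home has its origin here and its axes parallel to the stand's (display towards the camera)
- lens (a point): Centre of the camera's lens front: in the stand's frame x -230, y 0, z 324 mm. It looks down at 36 deg, in the stand's xz plane, over the seated board's top at the point x 61, z 112 mm, level with the seated sticker. A mirror centred there shows it the sticker when its normal points halfway between sticker and lens: straight at the board seen from above, raised 18 deg above level
- mirror: Inspection mirror, 0.11 kg. Head 70 wide x 50 tall x 6 mm, glass on its +x face; behind it a thin rod, then a rubber handle 14 x 14 x 106 mm that slopes down 6.7 deg to its tail, 165 mm behind the glass; all rigid. Starts on the bench resting on the head's lower edge and the tail, glass upright. Origin: middle of the glass's lower edge; x: glass normal, y: its width, z: up the glass
- mirror_face (a point): Centre of the mirror's glass: 25 mm above the origin; axes as the mirror's
- mirror_grip (a point): Middle of the part of the handle to hold: 105 mm behind the glass on the handle's axis, at the start 14 mm above the bench; the handle is 14 mm wide (along the mirror's y) there
- screwdriver: Bystander: screwdriver, 170 mm long, lying; origin under its middle
- solder_reel: Bystander: solder reel, 58 mm across, 45 mm high; origin under its middle
- flux_bottle: Bystander: small white bottle, 36 mm across, 90 mm high; origin under its middle
- screw_tin: Bystander: open steel tin, 64 mm across, 30 mm high; origin under its middle
- flat_board: Bystander: small board lying flat, 85 x 65 mm, 13 mm high; origin under its middle
- tweezers: Bystander: tweezers lying flat, 118 mm long; origin under the middle
- parts_bin: Bystander: open grey bin, 150 x 110 x 65 mm; origin under its middle
There are look-alikes about, which are no part of the job. What is shaped like the mirror but pink is not meant.

How it is judged:
By the outcome, as a careful person would: the job done as asked, in the order asked, and still so for the second after the job is handed in, while the arm keeps its last pose, push and grip.
It also fails if it takes over 51 s, if anything falls off the work surface, if the arm or the gripper's body presses on something with over 40 N, if the wrist force passes 120 N, or if a joint passes its speed limit or range.

## Working session

There is one attempt and no reset: what is moved stays moved. The work goes in short steps, Python scripts to look and compute and a tool call to move; the robot and the scene stay as the last step left them, time stands still between calls to the robot, and variables do not carry over. Pictures are saved under pics/ and viewed, and the job is handed in when it is done.

Besides the shell and the picture viewer there is one more tool, called after "Emit:" as a command line: name --argument value ..., lists and objects as JSON in quotes. step_arm: Moves the arm, as the interface text tells. Its arguments: {"type":"object","properties":{"steps":{"type":"array"},"force":{"type":"number"}},"required":["steps"]}

```bash
ls; mkdir -p pics
python3 - <<'E'
from station import env
import cv2
print(env.read_state())
for n in ["scene","side","wrist"]:
    c=env.get_calibration(n); print(n,c)
    cv2.imwrite(f"pics/{n}0.png",env.grab_frame(n)[:,:,::-1])
E
```

```text
pics
{'time': 0.0, 'qpos': array([ 5.38517303e+01,  1.40824171e+01,  8.93216603e+01, -1.29965520e-03,
        7.67032528e+01, -9.97367993e+00]), 'joint_velocities': array([-0.00814347, -0.01991737,  0.0045533 , -0.03826498,  0.02342077,
        0.01976067]), 'joint_torque': array([ 1.46665434e-04, -4.15837133e+01, -3.14601517e+01,  6.84971851e-02,
        3.32265731e-02, -1.42352233e-04]), 'position': array([0.28657084, 0.58317634, 0.40359452]), 'eef_rot': array([-89.982656  ,   0.10592709,  63.82572637]), 'wrist_force': array([ 0.35053317, -0.157644  ,  0.11633037]), 'wrist_torque': array([-0.02976136, -0.00815398,  0.0009177 ]), 'width': 0.09393612862071098}
scene {'vfov': 52.22550813107154, 'cx': 313.60807927669447, 'cy': 205.51508034399015, 'pose': array([[-0.47573985, -0.54187503,  0.69285139,  1.50330889],
       [ 0.87941143, -0.30871906,  0.36239215,  0.55867778],
       [ 0.01752517,  0.78170582,  0.62340106,  1.04514063],
       [ 0.        ,  0.        ,  0.        ,  1.        ]])}
side {'vfov': 55.71111449967712, 'cx': 320.92300257391105, 'cy': 196.35148526125028, 'pose': array([[ 0.88140779,  0.26700088, -0.38965478,  0.15275979],
       [-0.47228472,  0.51248695, -0.7171501 , -0.69140178],
       [ 0.00821328,  0.81612968,  0.57781042,  0.79801739],
       [ 0.        ,  0.        ,  0.        ,  1.        ]])}
wrist {'vfov': 69.20176661587622, 'cx': 317.23002833186143, 'cy': 203.1301044359121, 'pose': array([[ 4.41855685e-01, -8.70060544e-01, -2.18536505e-01,
         2.21676221e-01],
       [ 8.97085885e-01,  4.28730300e-01,  1.06898297e-01,
         6.13698110e-01],
       [ 6.85231055e-04, -2.43279634e-01,  9.69955953e-01,
         3.82841733e-01],
       [ 0.00000000e+00,  0.00000000e+00,  0.00000000e+00,
         1.00000000e+00]])}
```

View pics/scene0.png

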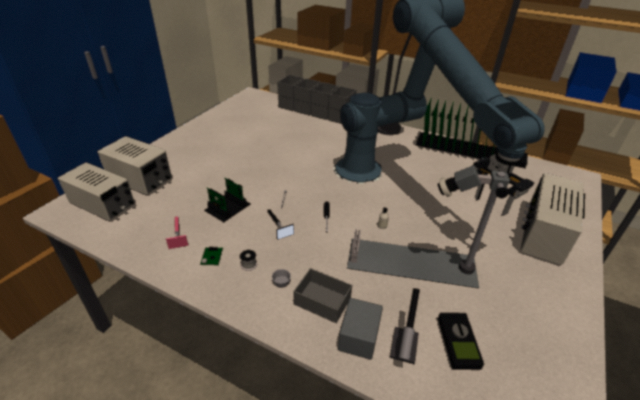

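View pics/side0.png

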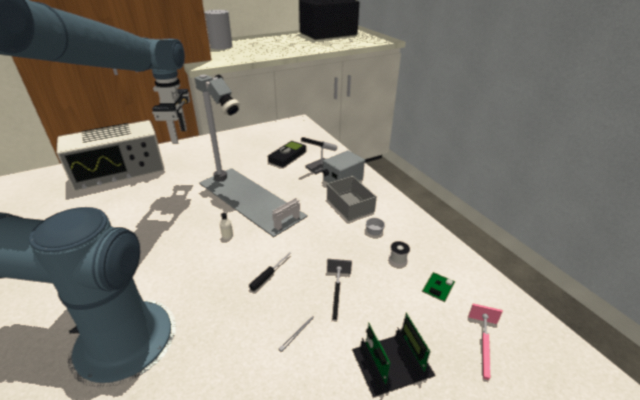

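View pics/wrist0.png

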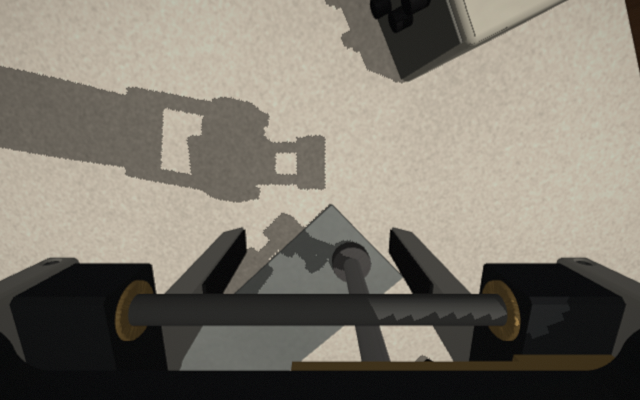

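```bash
cat > h.py <<'E'
from station import env
import numpy as np, cv2
from scipy.spatial.transform import Rotation as R
def K(c):
    f=200/np.tan(np.radians(c['vfov']/2)); return f,c['cx'],c['cy']
def ray(c,uv):
    f,cx,cy=K(c); d=np.array([(uv[0]-cx)/f,-(uv[1]-cy)/f,-1.]); T=c['pose']; d=T[:3,:3]@d
    return T[:3,3],d/np.linalg.norm(d)
def onz(c,uv,z):
    o,d=ray(c,uv); return o+d*(z-o[2])/d[2]
def proj(c,P):
    f,cx,cy=K(c); T=c['pose']; p=(np.atleast_2d(P)-T[:3,3])@T[:3,:3]
    return np.c_[cx+f*p[:,0]/-p[:,2], cy-f*p[:,1]/-p[:,2]]
def tri(rays):
    A=0;b=0
    for o,d in rays:
        M=np.eye(3)-np.outer(d,d); A=A+M; b=b+M@o
    x=np.linalg.solve(A,b)
    return x,[np.linalg.norm((np.eye(3)-np.outer(d,d))@(x-o)) for o,d in rays]
def Rrpy(r): return R.from_euler('xyz',r,degrees=True)
E
python3 - <<'E'
from h import *
C={n:env.get_calibration(n) for n in ["scene","side"]}
for q in ["display_board","sticker","display","rack","plain_board","stand","slot","lens","mirror","mirror_face","mirror_grip","flux_bottle","screwdriver"]:
    r={}
    for n in C:
        if n=="side" and q=="display_board_": continue
        L=env.mark_of(n,q); r[n]=L
        print(q,n,[(np.round(l['point'],1).tolist(),round(l['conf'],2)) for l in L[:4]])
    if r['scene'] and r['side']:
        x,e=tri([ray(C[n],r[n][0]['point']) for n in C]); print('   tri',x.round(4),np.round(e,4))
print(env.read_state()['time'])
E
```

```text
display_board scene [([215.6, 210.6], 0.56), ([209.9, 257.2], 0.3)]
display_board side [([410.9, 355.5], 0.87), ([371.2, 229.4], 0.42)]
   tri [ 0.5729 -0.3616  0.0115] [0.0048 0.0048]
sticker scene [([235.6, 202.6], 0.6), ([214.5, 201.6], 0.57)]
sticker side [([416.3, 339.5], 0.71), ([375.3, 364.7], 0.58)]
   tri [ 0.5586 -0.3223  0.0524] [0.0376 0.0376]
display scene [([221.2, 193.5], 0.72)]
display side [([412.8, 336.8], 0.97)]
   tri [ 0.5555 -0.3521  0.0871] [0.0079 0.0079]
rack scene [([226.2, 206.7], 0.6), ([352.8, 249.7], 0.41), ([221.2, 195.3], 0.4)]
rack side [([390.0, 364.7], 0.85), ([287.5, 223.1], 0.64)]
   tri [ 5.221e-01 -3.517e-01 -1.000e-04] [0.0037 0.0037]
plain_board scene [([236.9, 201.7], 0.68)]
plain_board side [([376.4, 364.4], 0.76)]
   tri [ 0.4869 -0.3339  0.0071] [0.0046 0.0046]
stand scene [([356.6, 254.9], 0.92), ([276.1, 217.9], 0.41), ([282.7, 200.5], 0.3)]
stand side [([285.3, 226.5], 0.92), ([414.7, 339.8], 0.47)]
   tri [ 0.5093  0.2153 -0.0089] [0.0028 0.0028]
slot scene [([353.0, 245.8], 0.89)]
slot side [([287.7, 211.8], 0.61), ([372.7, 230.1], 0.
[... 392 characters left out ...]
[ 0.5592 -0.0584  0.0027] [0.0017 0.0017]
mirror_face scene [([289.7, 233.6], 0.8), ([177.4, 240.5], 0.77)]
mirror_face side [([339.6, 269.3], 0.83), ([482.1, 310.3], 0.56)]
   tri [ 0.5556 -0.0456  0.0116] [0.0101 0.0101]
mirror_grip scene [([275.3, 218.6], 0.86), ([178.3, 227.2], 0.78)]
mirror_grip side [([336.3, 299.1], 0.9), ([484.0, 349.4], 0.58)]
   tri [ 0.4998 -0.1368  0.0084] [0.0029 0.0029]
flux_bottle scene [([379.3, 226.0], 0.51), ([214.3, 199.3], 0.44)]
flux_bottle side [([224.0, 238.7], 0.85)]
   tri [ 0.316   0.2346 -0.004 ] [0.0058 0.0058]
screwdriver scene [([326.4, 220.8], 0.66)]
screwdriver side [([272.9, 273.0], 0.57)]
   tri [ 0.3946  0.0371 -0.0069] [0.0003 0.0003]
1.45
```

Run:
```python
import cv2
a=cv2.imread('pics/scene0.png');b=cv2.imread('pics/side0.png')
cv2.imwrite('pics/c1.png',cv2.resize(a[160:260,160:300],None,fx=5,fy=5,interpolation=2))
cv2.imwrite('pics/c2.png',cv2.resize(b[240:400,310:510],None,fx=3.7,fy=3.7,interpolation=2))
```

```text
(no output)
```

View pics/c1.png

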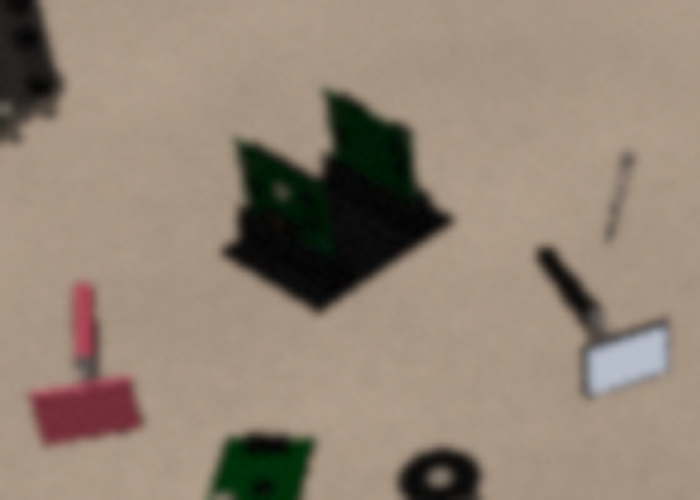

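View pics/c2.png

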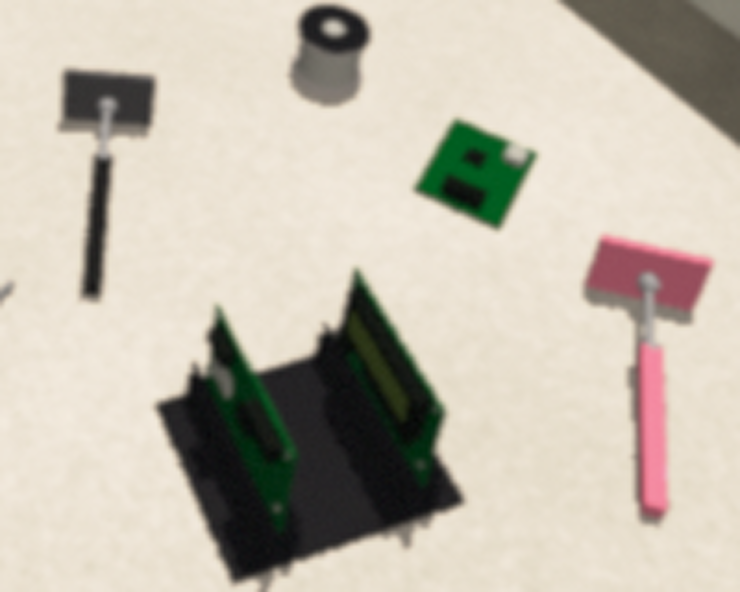

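```bash
cat >> h.py <<'E'
def Tdown(yaw): return Rrpy([-90,0,yaw])
def rel(p0,R0,p1,R1):
    return R0.inv().apply(np.array(p1)-np.array(p0)).round(4), (R0.inv()*R1).as_rotvec(degrees=True).round(2)
def fs(w=None):
    s=env.read_state(); return s['position'],Rrpy(s['eef_rot'])
E
python3 - <<'E'
from h import *
p,Rr=fs()
print(rel(p,Rr,[0.29,0.5,0.56],Tdown(30)))
print(rel(p,Rr,[0.50,-0.02,0.52],Tdown(0)))
c=env.get_calibration('wrist'); print(onz(c,(350,262),.008))
E
```

```text
(array([-0.0734, -0.1553, -0.0397]), array([ 0.  , 33.83, -0.  ]))
(array([-0.4474, -0.1153, -0.4576]), array([ 0.  , 63.83, -0.  ]))
[0.40399889 0.57661212 0.008     ]
```

Run:
```python
from h import *
p,Rr=fs()
for q,y in [([.287,.583,.56],64),([0.29,0.33,0.56],35),([.40,.12,.54],10),([0.44,0.04,0.52],0)]: print(rel(p,Rr,q,Tdown(y)))
```

```text
(array([-0.0002, -0.1553, -0.0004]), array([ 0.  , -0.17, -0.  ]))
(array([-0.2259, -0.1553, -0.1147]), array([ 0.  , 28.83, -0.  ]))
(array([-0.3659, -0.1353, -0.3061]), array([ 0.  , 53.83, -0.  ]))
(array([-0.42  , -0.1153, -0.3773]), array([ 0.  , 63.83, -0.  ]))
```

Emit:
step_arm --steps '[{"xyz": [0, -0.06, 0], "angular": [0, 0, 0], "jaw": 0}, {"xyz": [0, -0.12, 0], "angular": [0, 0, 0], "jaw": 0}, {"xyz": [-0.04, -0.155, -0.02], "angular": [0, 6, 0], "jaw": 0}, {"xyz": [-0.095, -0.155, -0.048], "angular": [0, 14, 0], "jaw": 0}, {"xyz": [-0.15, -0.155, -0.076], "angular": [0, 21, 0], "jaw": 0}, {"xyz": [-0.205, -0.155, -0.104], "angular": [0, 28, 0], "jaw": 0}, {"xyz": [-0.245, -0.15, -0.15], "angular": [0, 36, 0], "jaw": 0}, {"xyz": [-0.285, -0.145, -0.195], "angular": [0, 44, 0], "jaw": 0}, {"xyz": [-0.325, -0.14, -0.24], "angular": [0, 52, 0], "jaw": 0}, {"xyz": [-0.365, -0.135, -0.285], "angular": [0, 60, 0], "jaw": 0}]'

```text
time: 2.7
position: [0.3815, 0.1282, 0.5398]
eef_rot: [-90.0, -0.1, 3.6]
wrist_force: [0.8, 0.0, 0.4]
width: 0.0943
```

Run:
```python
from h import *
s=env.read_state(); print(s['time'],s['position'],s['eef_rot'],s['qpos'],s['joint_velocities'].round(1))
c=env.get_calibration('wrist'); np.save('cw1.npy',c,allow_pickle=True)
cv2.imwrite("pics/wrist1.png",env.grab_frame('wrist')[:,:,::-1]); print(env.read_state()['position'])
```

```text
2.7 [0.38149333 0.12824404 0.53984156] [-8.99977614e+01 -8.38711606e-02  3.57310551e+00] [ 2.33336610e+00 -2.62398338e+01  1.12540596e+02  4.06077938e-03
  9.36154345e+01 -1.23948201e+00] [-68.9  -0.1   4.   -0.   -3.9  -4.6]
[0.38367679 0.12318032 0.53878489]
```

View pics/wrist1.png

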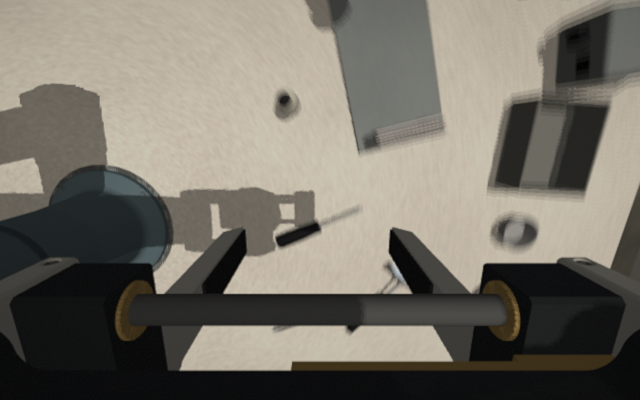

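Run:
```python
from h import *
env.grab_frame('wrist')
s=env.read_state(); print(s['time'],s['position'],s['eef_rot'],s['joint_velocities'].round(1))
c=env.get_calibration('wrist'); np.save('cw1.npy',c,allow_pickle=True)
im=env.grab_frame('wrist')[:,:,::-1]
cv2.imwrite("pics/wrist2.png",im); 
cv2.imwrite('pics/c3.png',cv2.resize(im[0:180,300:480],None,fx=4,fy=4,interpolation=2)[:600])
for q in ['slot','stand','flux_bottle']:
  for l in env.mark_of('wrist',q)[:2]: print(q,l, onz(c,l['point'],.05 if q=='slot' else 0))
p,Rr=fs(); print(p)
for q,y in [([.46,-.2,.50],-8),([0.49,-0.44,0.43],-18)]: print(rel(p,Rr,q,Tdown(y)))
```

```text
2.8 [0.38280742 0.12587284 0.53900639] [-9.00669309e+01  3.85844609e-02  3.20570627e+00] [ 6.5 -0.2 -0.7  2.5  1.1  0.2]
slot {'point': [407.0, 126.7], 'conf': 0.69} [0.51708165 0.20929549 0.05      ]
stand {'point': [393.2, 127.8], 'conf': 0.98} [0.50842999 0.2076129  0.        ]
flux_bottle {'point': [289.2, 99.6], 'conf': 0.58} [0.32733471 0.24383926 0.        ]
[0.38114928 0.13092577 0.53992034]
(array([ 0.0559,  0.0398, -0.3356]), array([-0.02, 11.95,  0.02]))
(array([ 0.0692,  0.1097, -0.5771]), array([-2.000e-02,  2.195e+01,  2.000e-02]))
```

View pics/c3.png

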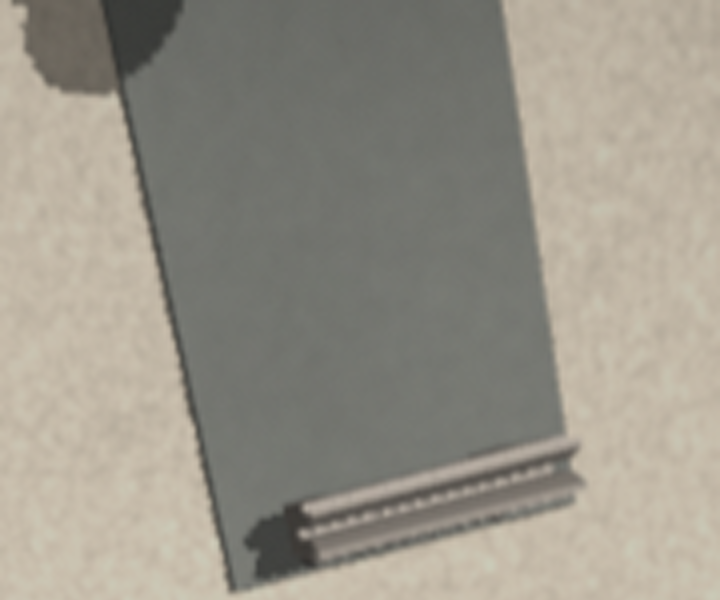

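Run:
```python
from h import *
c=np.load('cw1.npy',allow_pickle=True).item()
f=lambda u,v,z: onz(c,(300+(u-1.5)/4,(v-1.5)/4),z)
L=f(304,532,.079);Rr=f(578,463,.079); d=L-Rr; print('slot ends',L,Rr,np.linalg.norm(d),np.degrees(np.arctan2(-d[1],-d[0])),(L+Rr)/2)
a=f(120,90,.008);b=f(232,590,.008); d=b-a; print('plate edge',a,b,np.degrees(np.arctan2(d[1],d[0])))
e=f(503,0,.008);g=f(566,435,.008); d=g-e; print('plate redge',e,g,np.degrees(np.arctan2(d[1],d[0])))
yaw=np.radians(-75.5); ex=np.array([np.cos(yaw),np.sin(yaw)]);ey=np.array([-ex[1],ex[0]])
print('width',(g-a)[:2]@ey, 'mid at corner', b[:2]+ .075*ey-.02*ex)
```

```text
slot ends [0.46338867 0.19751472 0.079     ] [0.56016533 0.22722718 0.079     ] 0.10123512999805206 17.067585777876698 [0.511777   0.21237095 0.079     ]
plate edge [0.38777352 0.3615782  0.008     ] [0.44877169 0.17183341 0.008     ] -72.17870991603323
plate redge [0.53328046 0.40064667 0.008     ] [0.58292678 0.24323113 0.008     ] -72.49556610694813
width 0.15930542433207817 mid at corner [0.51637516 0.20997487]
```

Emit:
step_arm --steps '[{"xyz": [0.01, 0.005, -0.06], "angular": [0, 2, 0], "jaw": 0}, {"xyz": [0.02, 0.013, -0.12], "angular": [0, 4, 0], "jaw": 0}, {"xyz": [0.03, 0.02, -0.18], "angular": [0, 7, 0], "jaw": 0}, {"xyz": [0.04, 0.03, -0.24], "angular": [0, 9, 0], "jaw": 0}, {"xyz": [0.05, 0.04, -0.3], "angular": [0, 11, 0], "jaw": 0}, {"xyz": [0.055, 0.06, -0.36], "angular": [0, 13, 0], "jaw": 0}, {"xyz": [0.06, 0.08, -0.42], "angular": [0, 16, 0], "jaw": 0}, {"xyz": [0.065, 0.1, -0.48], "angular": [0, 19, 0], "jaw": 0}, {"xyz": [0.07, 0.11, -0.54], "angular": [0, 21, 0], "jaw": 0}, {"xyz": [0.07, 0.11, -0.577], "angular": [0, 22, 0], "jaw": 0}]'

```text
time: 4.25
position: [0.4918, -0.4412, 0.4278]
eef_rot: [-89.9, 0.1, -18.0]
wrist_force: [1.1, 0.4, 0.1]
width: 0.0941
```

Run:
```python
from h import *
env.grab_frame('wrist')
s=env.read_state(); print(s['time'],s['position'],s['eef_rot'],s['joint_velocities'].round(1))
c=env.get_calibration('wrist'); np.save('cw3.npy',c,allow_pickle=True)
im=env.grab_frame('wrist')[:,:,::-1]
cv2.imwrite("pics/wrist3.png",im); 
cv2.imwrite('pics/c4.png',cv2.resize(im[60:260,200:460],None,fx=3,fy=3,interpolation=2))
for q,z in [('rack',0),('display_board',.012),('sticker',.074),('display',.08),('plain_board',.012)]:
  for l in env.mark_of('wrist',q)[:2]: print(q,l, onz(c,l['point'],z))
```

```text
4.3 [ 0.49116808 -0.44425586  0.42830345] [-9.00788375e+01  1.81710184e-02 -1.81848317e+01] [ 2.1 -3.6  3.5  0.7  0.5  1.5]
rack {'point': [320.5, 105.8], 'conf': 0.91} [ 0.52571904 -0.34868371  0.        ]
display_board {'point': [354.2, 101.0], 'conf': 0.94} [ 0.56847721 -0.35756183  0.012     ]
display {'point': [353.3, 92.7], 'conf': 0.57} [ 0.56011754 -0.35274896  0.08      ]
display {'point': [288.7, 107.4], 'conf': 0.5} [ 0.48992538 -0.34528571  0.08      ]
plain_board {'point': [285.6, 109.7], 'conf': 0.87} [ 0.48068175 -0.33992682  0.012     ]
```

View pics/wrist3.png

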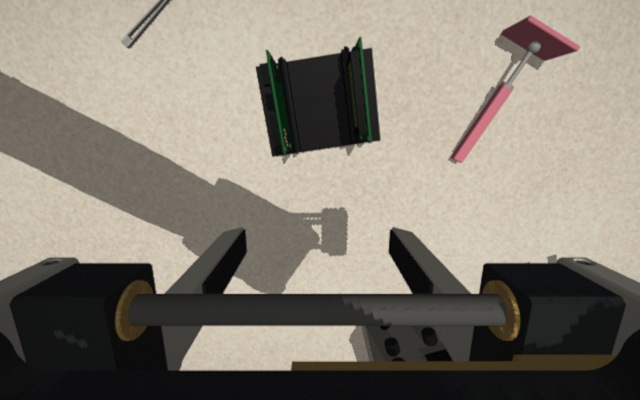

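View pics/c4.png

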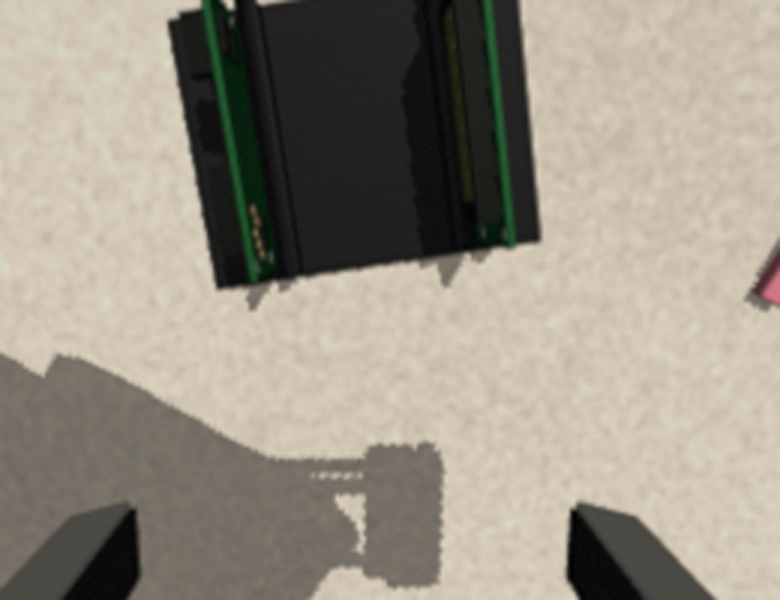

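Run:
```python
from h import *
im=cv2.imread('pics/wrist3.png')
c=np.load('cw3.npy',allow_pickle=True).item()
cv2.imwrite('pics/c5.png',cv2.resize(im[30:165,250:390],None,fx=5.7,fy=4.4,interpolation=2)[:600])
cr=[(272.7,156),(380,140.3),(258,65),(372,48)]
P=[onz(c,u,.004) for u in cr]
for p in P: print(p)
print('mid',np.mean(P,0)); an=lambda d:np.degrees(np.arctan2(d[1],d[0]))
print(an(P[1]-P[0]),an(P[3]-P[2]),an(P[2]-P[0])-90,an(P[3]-P[1])-90,[np.linalg.norm(d) for d in(P[1]-P[0],P[3]-P[2],P[2]-P[0],P[3]-P[1])])
a=onz(c,(360,38),.102);b=onz(c,(371,141),.102);print(a,b,an(a-b)-90,np.linalg.norm(a-b))
```

```text
[ 0.44260432 -0.39089699  0.004     ]
[ 0.5886081  -0.41672782  0.004     ]
[ 0.46494066 -0.27664885  0.004     ]
[ 0.60902728 -0.303258    0.004     ]
mid [ 0.52629509 -0.34688292  0.004     ]
-10.032889060477379 -10.463194564390754 -11.062208260428775 -10.201335495131929 [np.float64(0.14827115961651394), np.float64(0.1465230303001417), np.float64(0.11641112402278062), np.float64(0.11529242350026904)]
[ 0.57679775 -0.30950332  0.102     ] [ 0.56085009 -0.40508011  0.102     ] -9.472931634617566 0.0968981441048578
```

View pics/c5.png

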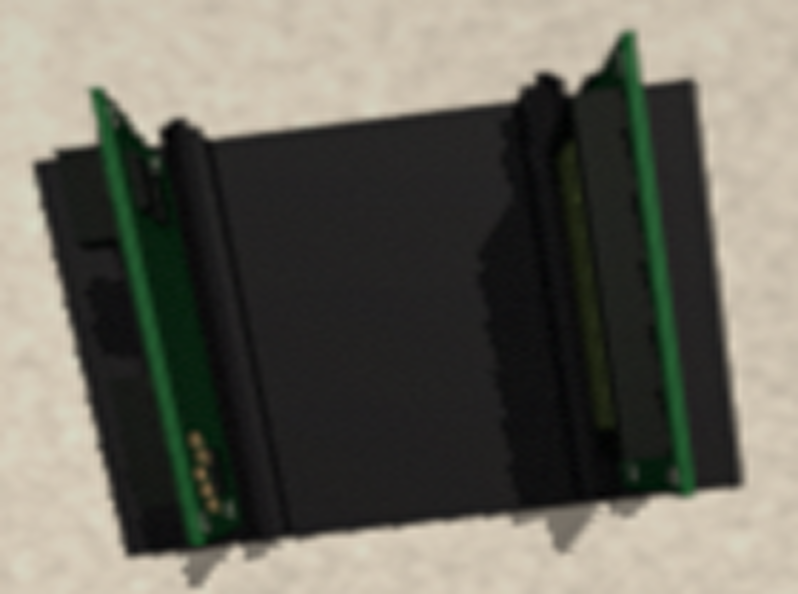

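Run:
```python
from h import *
p,Rr=fs(); print(p, Rr.as_euler('xyz',degrees=True))
for q,y in [([.5645,-.3563,.335],-10.2)]: print(rel(p,Rr,q,Tdown(y)))
```

```text
[ 0.49079392 -0.43895224  0.43007554] [-8.99998061e+01 -1.58033023e-02 -1.80064831e+01]
(array([0.0445, 0.0951, 0.1014]), array([ 0.  , -7.81,  0.02]))
```

```bash
cat >> h.py <<'E'
def avg(n=4):
    P=[];E=[]
    for i in range(n):
        s=env.read_state();P.append(s['position']);E.append(s['eef_rot']); env.grab_frame('wrist')
    return np.mean(P,0),Rrpy(np.mean(E,0)),np.std(P,0)
def chain(moves,p=(.287,.583,.405),R0=Tdown(63.827)):
    p=np.array(p)
    for x,a in moves:
        p=p+R0.apply(x); R0=R0*R.from_rotvec(a,degrees=True)
    return p,R0
E
python3 - <<'E'
from h import *
p,r,s=avg(5); print(p,r.as_euler('xyz',degrees=True),s)
p,r=chain([([-.365,-.135,-.285],[0,60,0]),([.07,.11,-.577],[0,22,0])]);print(p,r.as_euler('xyz',degrees=True))
E
```

```text
[ 0.49043691 -0.43945899  0.43013855] [-9.00108973e+01 -2.38166774e-02 -1.80548247e+01] [2.37016369e-04 3.73500734e-04 4.22178511e-05]
[ 0.49013787 -0.44132513  0.43      ] [-9.00000000e+01  2.54444375e-14 -1.81730000e+01]
```

Emit:
step_arm --steps '[{"xyz": [0.015, 0.025, 0.034], "angular": [0, -2.6, 0], "jaw": 0.3}, {"xyz": [0.03, 0.05, 0.068], "angular": [0, -5.2, 0], "jaw": 0.3}, {"xyz": [0.0445, 0.075, 0.102], "angular": [0, -7.8, 0], "jaw": 0.3}, {"xyz": [0.0445, 0.095, 0.102], "angular": [0, -7.8, 0], "jaw": 0.3}, {"xyz": [0.0445, 0.095, 0.102], "angular": [0, -7.8, 0], "jaw": 0.3}, {"xyz": [0.0445, 0.095, 0.102], "angular": [0, -7.8, 0], "jaw": 0.3}, {"xyz": [0.0445, 0.095, 0.102], "angular": [0, -7.8, 0], "jaw": 0.3}, {"xyz": [0.0445, 0.095, 0.102], "angular": [0, -7.8, 0], "jaw": 0.3}, {"xyz": [0.0445, 0.095, 0.102], "angular": [0, -7.8, 0], "jaw": 0.3}, {"xyz": [0.0445, 0.095, 0.102], "angular": [0, -7.8, 0], "jaw": 0.3}]'

```text
time: 6.1
position: [0.5639, -0.358, 0.3348]
eef_rot: [-90.0, -0.0, -10.4]
wrist_force: [-0.8, -0.0, -0.7]
width: 0.0658
```

```bash
cat >> h.py <<'E'
def shot(name,box=None,k=3,cam='wrist'):
    s=env.read_state(); c=env.get_calibration(cam); im=env.grab_frame(cam)[:,:,::-1]
    cv2.imwrite(f'pics/{name}.png',im); np.save(f'{name}.npy',c,allow_pickle=True)
    if box: cv2.imwrite(f'pics/{name}c.png',cv2.resize(im[box[1]:box[3],box[0]:box[2]],None,fx=k,fy=k,interpolation=2))
    print(s['time'],s['position'],s['eef_rot'],s['width'],s['wrist_force'].round(2),s['joint_velocities'].round(1).max()); return s,c
E
python3 - <<'E'
from h import *
shot('w4')
for cam in ['scene','side']: pass
shot('sc4',(150,140,330,260),4,'scene')
E
```

```text
6.1 [ 0.563918  -0.3579733  0.3347991] [-9.00042720e+01 -1.01539582e-02 -1.03790626e+01] 0.06575707816546279 [-0.76 -0.02 -0.74] 0.2
6.15 [ 0.56393787 -0.35792673  0.33471921] [-9.00034253e+01 -4.00759443e-03 -1.03715369e+01] 0.06508220993719319 [ 0.27  0.18 -0.15] 0.1
```

View pics/w4.png

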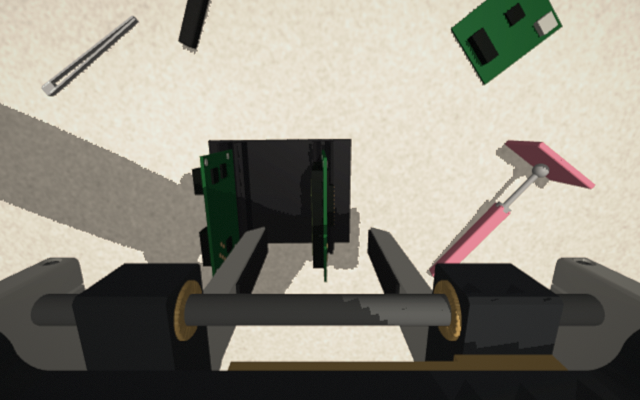

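View pics/sc4c.png

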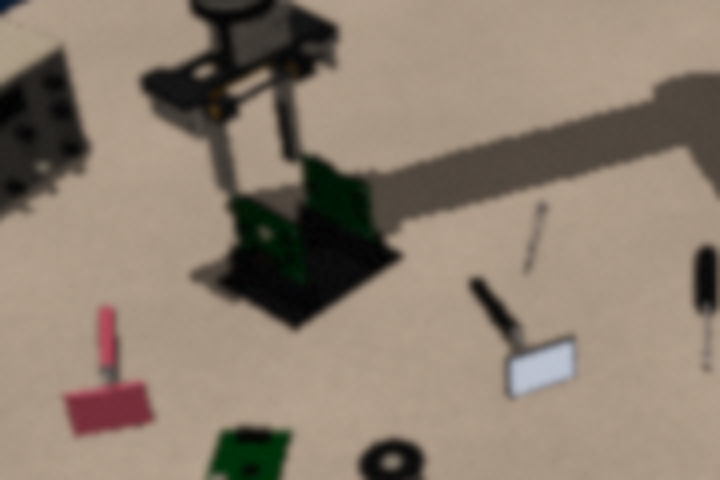

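Run:
```python
from h import *
im=cv2.imread('pics/w4.png')
cv2.imwrite('pics/w4c.png',cv2.resize(im[135:290,190:380],None,fx=4,fy=3.8,interpolation=2))
c=np.load('w4.npy',allow_pickle=True).item()
a=onz(c,(325,150),.102);b=onz(c,(326,280),.102)
an=lambda d:np.degrees(np.arctan2(d[1],d[0]))
print(a,b,(a+b)/2,an(a-b)-90,np.linalg.norm(a-b))
T=Tdown(-10.37)
for z in (.102,): print(proj(c,np.array([.5639,-.3579,.3348])+T.apply([0,.2328,0])))
```

```text
[ 0.57816295 -0.30335474  0.102     ] [ 0.56091328 -0.40523725  0.102     ] [ 0.56953811 -0.35429599  0.102     ] -9.609585517310336 0.10333246236561087
[[319.11010147 224.36012665]]
```

View pics/w4c.png

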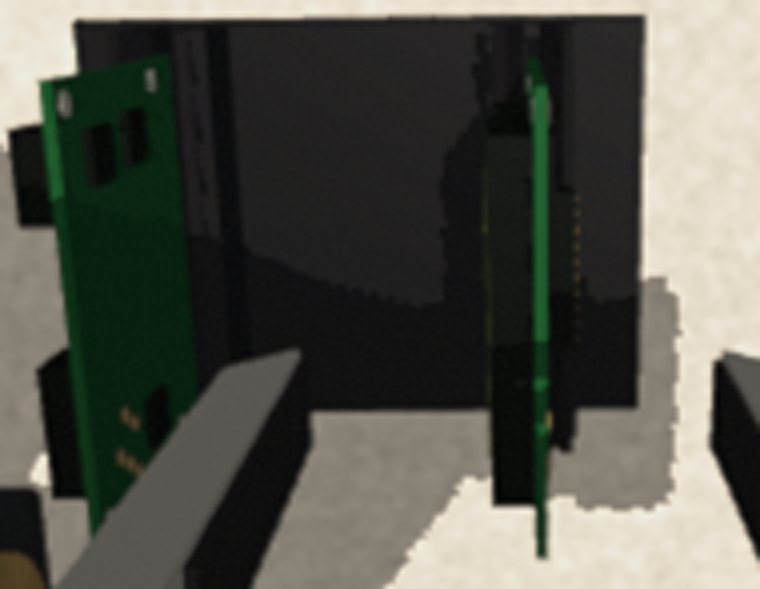

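Emit:
step_arm --steps '[{"xyz": [0.0005, 0.02, 0.002], "angular": [0, 0, 0], "jaw": 0.3}, {"xyz": [0.0005, 0.04, 0.002], "angular": [0, 0, 0], "jaw": 0.3}, {"xyz": [0.0005, 0.06, 0.002], "angular": [0, 0, 0], "jaw": 0.3}, {"xyz": [0.0005, 0.068, 0.002], "angular": [0, 0, 0], "jaw": 0.3}, {"xyz": [0.0005, 0.068, 0.002], "angular": [0, 0, 0], "jaw": 0.6}, {"xyz": [0.0005, 0.068, 0.002], "angular": [0, 0, 0], "jaw": 0.75}, {"xyz": [0.0005, 0.068, 0.002], "angular": [0, 0, 0], "jaw": 1}, {"xyz": [0.0005, 0.068, 0.002], "angular": [0, 0, 0], "jaw": 1}, {"xyz": [0.0005, 0.068, 0.002], "angular": [0, 0, 0], "jaw": 1}, {"xyz": [0.0005, 0.068, 0.002], "angular": [0, 0, 0], "jaw": 1}]' --force 25

```text
time: 7.45
position: [0.5649, -0.3561, 0.2669]
eef_rot: [-90.0, -0.1, -10.4]
wrist_force: [0.9, 0.2, -1.1]
width: 0.0113
```

Run:
```python
from h import *
shot('w5')
shot('sd5',(320,230,500,390),4,'side')
```

```text
7.45 [ 0.56491381 -0.35607282  0.26686306] [-9.00087779e+01 -5.10237597e-02 -1.03749843e+01] 0.011291506874527206 [ 0.9   0.19 -1.14] 0.4
7.5 [ 0.56494102 -0.35605881  0.26683379] [-9.00106245e+01 -4.97573366e-02 -1.03680816e+01] 0.011256276337646053 [ 0.98 -0.85 -0.33] 0.1
```

View pics/w5.png

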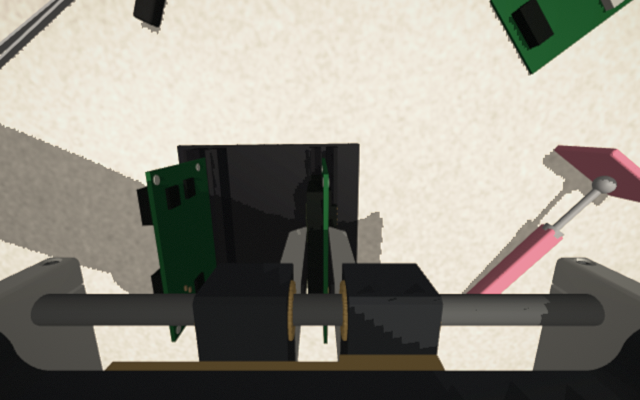

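View pics/sd5c.png

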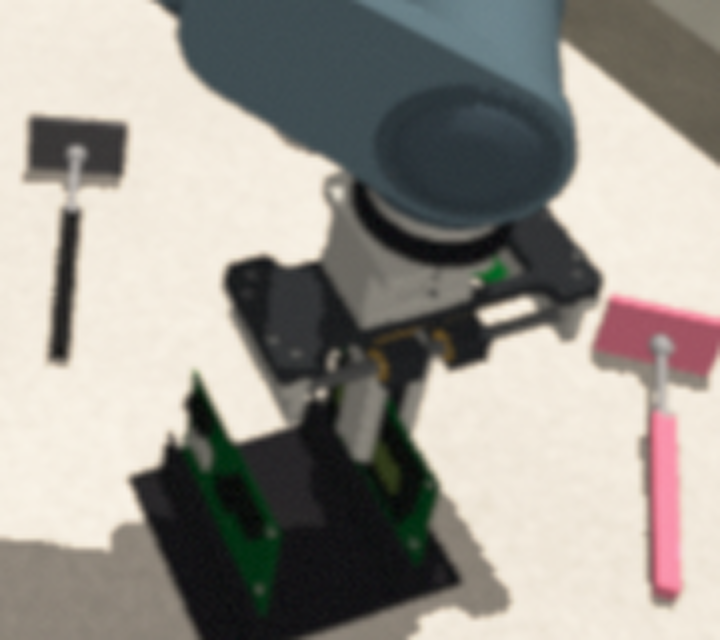

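Emit:
step_arm --steps '[{"xyz": [0, -0.012, 0], "angular": [0, 0, 0], "jaw": 1}, {"xyz": [0, -0.035, 0], "angular": [0, 0, 0], "jaw": 1}, {"xyz": [0, -0.07, 0], "angular": [0, 0, 0], "jaw": 1}, {"xyz": [0, -0.115, 0], "angular": [0, 0, 0], "jaw": 1}, {"xyz": [-0.005, -0.145, 0.02], "angular": [0, 3, 0], "jaw": 1}, {"xyz": [-0.016, -0.16, 0.055], "angular": [0, 8, 0], "jaw": 1}, {"xyz": [-0.031, -0.165, 0.108], "angular": [0, 15, 0], "jaw": 1}, {"xyz": [-0.047, -0.165, 0.165], "angular": [0, 23, 0], "jaw": 1}, {"xyz": [-0.063, -0.165, 0.222], "angular": [0, 31, 0], "jaw": 1}, {"xyz": [-0.079, -0.165, 0.279], "angular": [0, 38, 0], "jaw": 1}]'

```text
time: 8.8
position: [0.5363, -0.0656, 0.4334]
eef_rot: [-90.0, -0.0, -48.6]
wrist_force: [0.4, -0.5, -0.5]
width: 0.0108
```

Run:
```python
from h import *
p,r,s=avg(3); print(p,r.as_euler('xyz',degrees=True),s,env.read_state()['width'])
pc,rc=chain([([-.079,-.165,.279],[0,38,0])],[.5649,-.3561,.2668],Tdown(-10.37));print(pc,rc.as_euler('xyz',degrees=True))
print(rel(pc,rc,[.511,.2153,.40],Tdown(-72.4)))
```

```text
[ 0.53604356 -0.06301918  0.43332837] [-8.99628430e+01  5.74072371e-02 -4.84232748e+01] [3.00595760e-04 2.13328110e-03 6.38532457e-05] 0.011213848785180362
[ 0.53741155 -0.0674369   0.4318    ] [-9.00000000e+01  1.27222187e-14 -4.83700000e+01]
(array([-0.2289,  0.0318,  0.1681]), array([ 0.  , 24.03, -0.  ]))
```

Emit:
step_arm --steps '[{"xyz": [-0.035, 0.002, 0.026], "angular": [0, 4, 0], "jaw": 1}, {"xyz": [-0.08, 0.007, 0.059], "angular": [0, 8, 0], "jaw": 1}, {"xyz": [-0.125, 0.015, 0.092], "angular": [0, 13, 0], "jaw": 1}, {"xyz": [-0.17, 0.022, 0.125], "angular": [0, 18, 0], "jaw": 1}, {"xyz": [-0.207, 0.028, 0.152], "angular": [0, 22, 0], "jaw": 1}, {"xyz": [-0.229, 0.032, 0.168], "angular": [0, 24, 0], "jaw": 1}, {"xyz": [-0.229, 0.032, 0.168], "angular": [0, 24, 0], "jaw": 1}, {"xyz": [-0.229, 0.032, 0.168], "angular": [0, 24, 0], "jaw": 1}, {"xyz": [-0.229, 0.032, 0.168], "angular": [0, 24, 0], "jaw": 1}, {"xyz": [-0.229, 0.032, 0.168], "angular": [0, 24, 0], "jaw": 1}]'

```text
time: 10.2
position: [0.5111, 0.2145, 0.3999]
eef_rot: [-90.0, -0.0, -72.4]
wrist_force: [0.6, 0.1, -1.5]
width: 0.0111
```

Run:
```python
from h import *
shot('w6'); shot('sc6',(280,150,460,300),4,'scene'); shot('sd6',(200,120,350,270),4,'side')
shot('w6b',(200,100,440,390),2)
```

```text
10.2 [0.51105672 0.21449121 0.39990218] [-8.99909217e+01 -1.05102429e-02 -7.24448983e+01] 0.011085363967384923 [ 0.64  0.13 -1.49] 0.4
10.25 [0.51099005 0.2146726  0.3998558 ] [-8.99905868e+01 -7.44918264e-03 -7.24289215e+01] 0.011354708050345346 [ 0.15 -0.21 -0.63] 0.3
10.3 [0.51093048 0.21483135 0.39979   ] [-8.99961736e+01 -5.68331221e-03 -7.24165055e+01] 0.011081013087253996 [-0.37  0.16 -1.64] 0.3
10.35 [0.51087205 0.2150026  0.39973049] [-8.99991286e+01 -4.71694786e-03 -7.24026553e+01] 0.011299340598969466 [-0.67  0.27 -1.6 ] 0.3
```

View pics/w6.png

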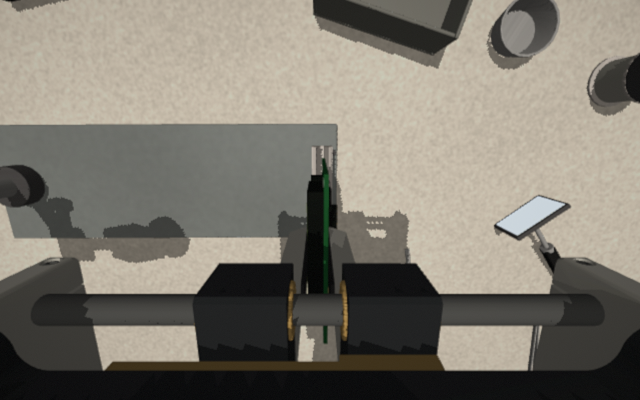

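View pics/sc6c.png

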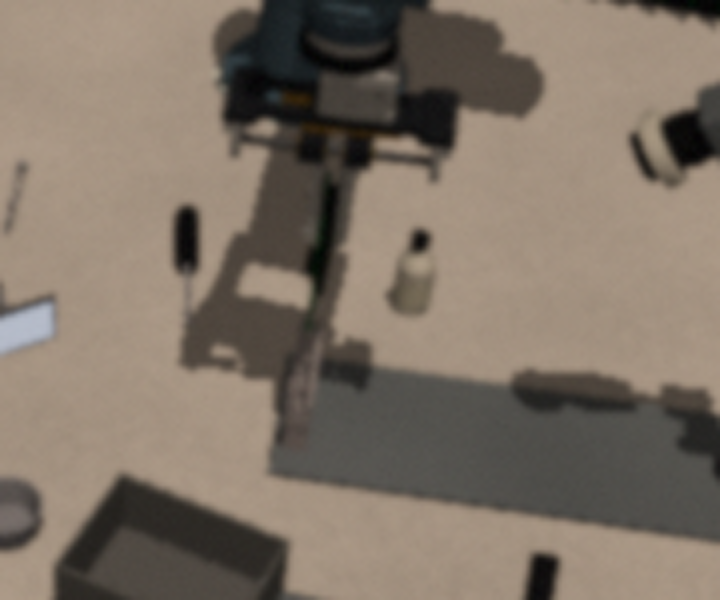

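View pics/sd6c.png

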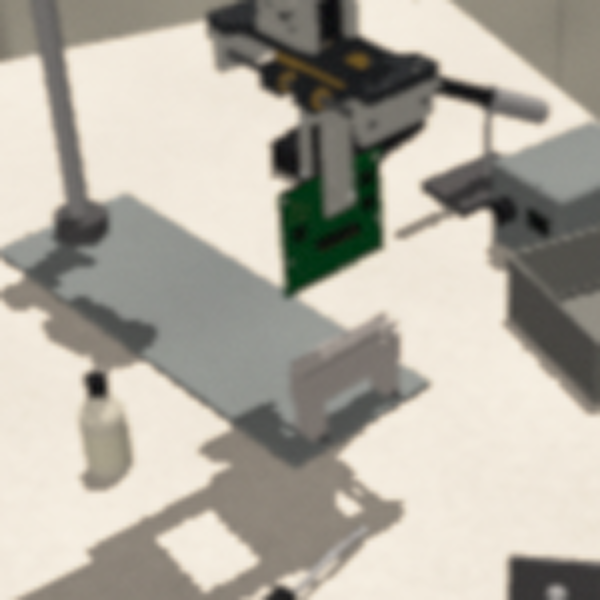

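Run:
```python
from h import *
im=cv2.imread('pics/w6b.png')
g=cv2.convertScaleAbs(im[110:260,270:390],alpha=1.5,beta=20)
cv2.imwrite('pics/c6.png',cv2.resize(g,None,fx=5,fy=4,interpolation=2))
```

```text
(no output)
```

View pics/c6.png

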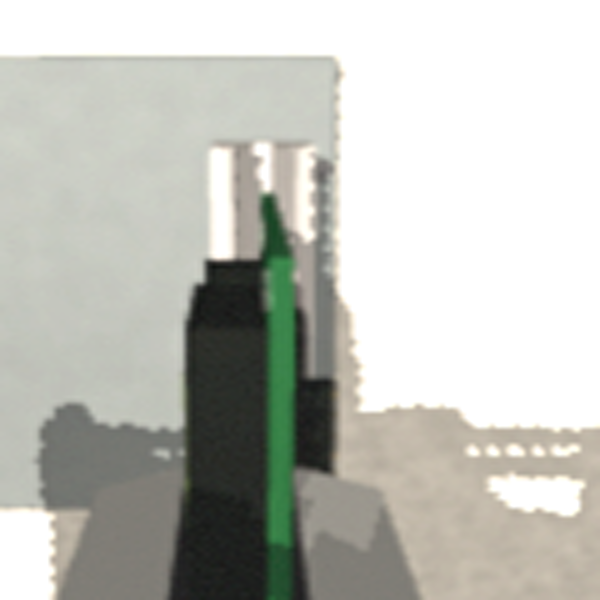

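Run:
```python
from h import *
c=np.load('w6b.npy',allow_pickle=True).item()
p=np.array([.51087,.2150,.3997]);T=Tdown(-72.4)
B=lambda x,y,z: p+T.apply([x+.0045,.2548-z,y])   # board frame
px=lambda u,v:(u/5+270-.4,v/4+110-.4)
print('pred far bottom',proj(c,B(0,.05,0)),'seen',px(266,195))
print('pred far top',proj(c,B(0,.05,.09)),'seen',px(281,258))
yaw=np.radians(-72.4); ex=np.array([np.cos(yaw),np.sin(yaw)]);ey=np.array([-ex[1],ex[0]])
def toB(P): d=T.inv().apply(P-p); return np.array([d[0]-.0045,d[2],-d[1]+.2548])
for n,uv,z in [('plate far corner',px(337,57),.008),('plate near',px(20,507),.008),('plate far l',px(0,57),.008),('slot far end mid',px(262,143),.079),('outerL',px(209,143),.079),('outerR',px(313,143),.079),('outerL low',px(208,255),.079),('stripe low z68',px(262,185),.068),('board fb',px(266,195),.145),('board ft',px(281,258),.235)]:
    P=onz(c,uv,z); print(n,P.round(4),'board-frame mm',(toB(P)*1000).round(1))
```

```text
pred far bottom [[323.36901683 154.89455202]] seen (322.8, 158.35)
pred far top [[326.81787214 169.3937673 ]] seen (325.8, 174.1)
plate far corner [0.5915 0.2156 0.008 ] board-frame mm [  19.3   77.  -136.9]
plate near [0.4258 0.2509 0.008 ] board-frame mm [ -64.4  -70.2 -136.9]
plate far l [0.5664 0.2949 0.008 ] board-frame mm [ -63.9   77.1 -136.9]
slot far end mid [0.564  0.2273 0.079 ] board-frame mm [ -0.2  54.4 -65.9]
outerL [0.5608 0.2376 0.079 ] board-frame mm [-10.9  54.4 -65.9]
outerR [0.5671 0.2174 0.079 ] board-frame mm [ 10.2  54.4 -65.9]
outerL low [0.5334 0.2293 0.079 ] board-frame mm [-11.3  25.8 -65.9]
stripe low z68 [0.5531 0.2236 0.068 ] board-frame mm [  0.   42.9 -76.9]
board fb [0.5572 0.2254 0.145 ] board-frame mm [-0.4 47.3  0.1]
board ft [0.5575 0.2256 0.235 ] board-frame mm [-0.5 47.7 90.1]
```

Run:
```python
from h import *
for n in ['w5','w6b']:
    im=cv2.imread(f'pics/{n}.png')
    cv2.imwrite(f'pics/{n}d.png',cv2.convertScaleAbs(cv2.resize(im[150:360,290:360],None,fx=5,fy=2.85,interpolation=2),alpha=1.5,beta=10))
a=np.hstack([cv2.imread('pics/w5d.png'),cv2.imread('pics/w6bd.png')]);cv2.imwrite('pics/wd.png',a)
```

```text
(no output)
```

View pics/wd.png

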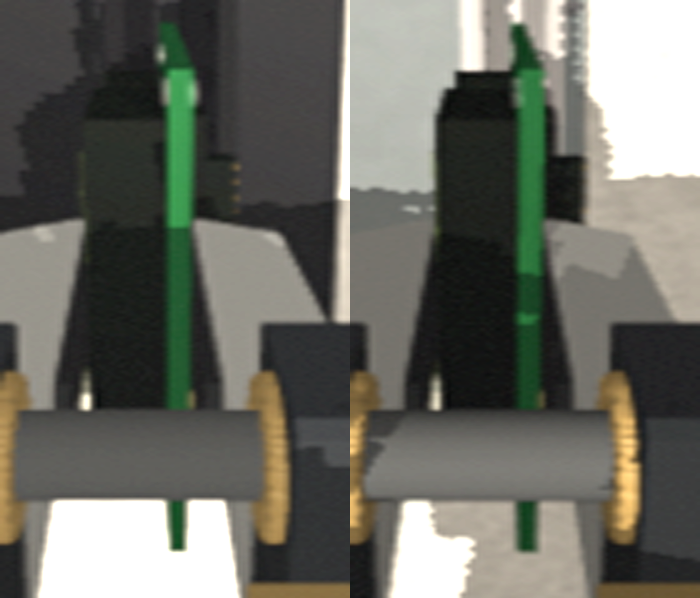

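Run:
```python
from h import *
c=np.load('w6b.npy',allow_pickle=True).item()
p=np.array([.51087,.2150,.3997]);T=Tdown(-72.4)
for z in (.230,.2347,.239):
  for v in (174.2,342.7):
    print(z,v,(T.inv().apply(onz(c,(325.5,v),z)-p)*1000).round(1))
# wrist cam in tool frame
print(T.inv().apply(c['pose'][:3,3]-p), T.inv().as_matrix()@c['pose'][:3,:3])
```

```text
0.23 174.2 [  4.  169.7  46.9]
0.23 342.7 [  4.6 169.7 -55. ]
0.2347 174.2 [  3.9 165.   47.6]
0.2347 342.7 [  4.5 165.  -51.1]
0.239 174.2 [  3.7 160.7  48.2]
0.239 342.7 [  4.3 160.7 -47.5]
[-3.74534038e-05  2.08140786e-02  6.85568544e-02] [[ 9.99998466e-01  5.37229215e-04  1.66741605e-03]
 [ 1.48824065e-03  2.41584825e-01 -9.70378564e-01]
 [-9.24138127e-04  9.70379557e-01  2.41583655e-01]]
```

Emit:
step_arm --steps '[{"xyz": [0, 0.015, 0.003], "angular": [0, 0, 0], "jaw": 1}, {"xyz": [0, 0.032, 0.006], "angular": [0, 0, 0], "jaw": 1}, {"xyz": [0, 0.048, 0.006], "angular": [0, 0, 0], "jaw": 1}, {"xyz": [0, 0.056, 0.006], "angular": [0, 0, 0], "jaw": 1}, {"xyz": [0, 0.056, 0.006], "angular": [0, 0, 0], "jaw": 1}, {"xyz": [0, 0.056, 0.006], "angular": [0, 0, 0], "jaw": 1}, {"xyz": [0, 0.056, 0.006], "angular": [0, 0, 0], "jaw": 1}, {"xyz": [0, 0.056, 0.006], "angular": [0, 0, 0], "jaw": 1}, {"xyz": [0, 0.056, 0.006], "angular": [0, 0, 0], "jaw": 1}, {"xyz": [0, 0.056, 0.006], "angular": [0, 0, 0], "jaw": 1}]'

```text
time: 11.65
position: [0.5165, 0.2172, 0.3437]
eef_rot: [-90.0, -0.0, -72.4]
wrist_force: [0.2, -0.0, -1.6]
width: 0.0115
```

Run:
```python
from h import *
shot('w7'); shot('sc7',(300,150,420,270),5,'scene'); shot('sd7',(230,130,350,250),5,'side')
im=cv2.imread('pics/w7.png')
g=cv2.convertScaleAbs(im[110:260,270:390],alpha=1.5,beta=20)
cv2.imwrite('pics/c7.png',cv2.resize(g,None,fx=5,fy=4,interpolation=2))
```

```text
11.65 [0.51649325 0.21720878 0.34371359] [-8.99940066e+01 -1.26898518e-03 -7.23700825e+01] 0.011496245991316652 [ 0.19 -0.02 -1.59] 0.1
11.7 [0.51647158 0.21721639 0.34370569] [-8.99973175e+01  9.79662130e-04 -7.23716557e+01] 0.011600254007055586 [-0.02  0.93 -1.4 ] 0.1
11.75 [0.51646659 0.21720234 0.34365794] [-9.00003101e+01 -2.09693291e-03 -7.23714382e+01] 0.011224857747766636 [-0.27 -0.11 -1.13] 0.1
```

View pics/c7.png

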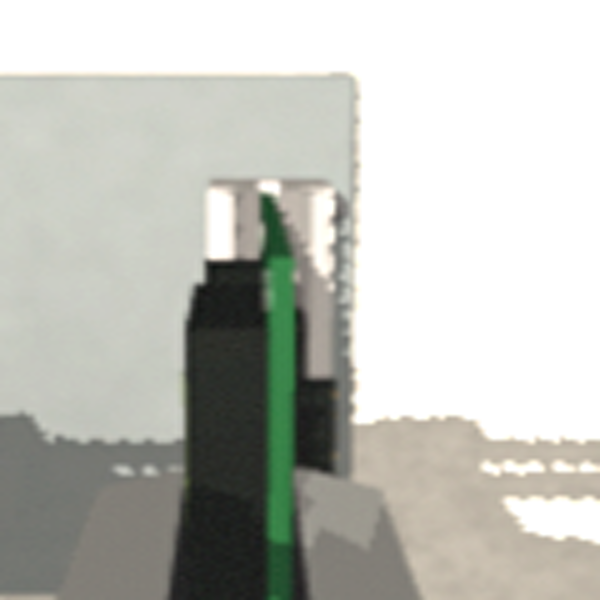

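View pics/sd7c.png

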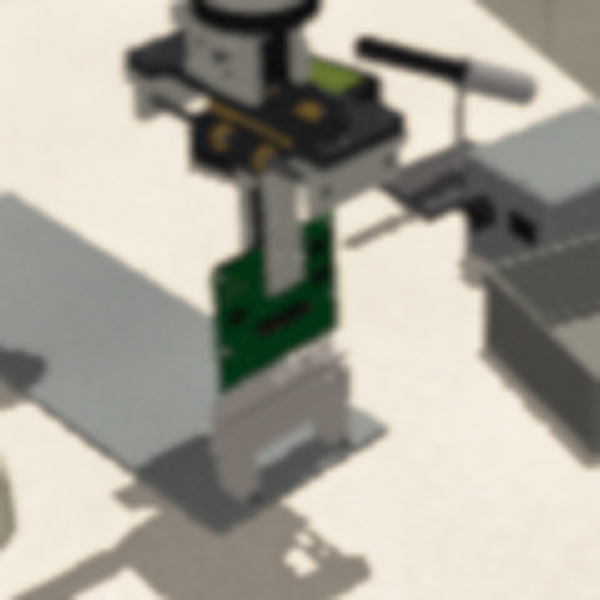

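View pics/sc7c.png

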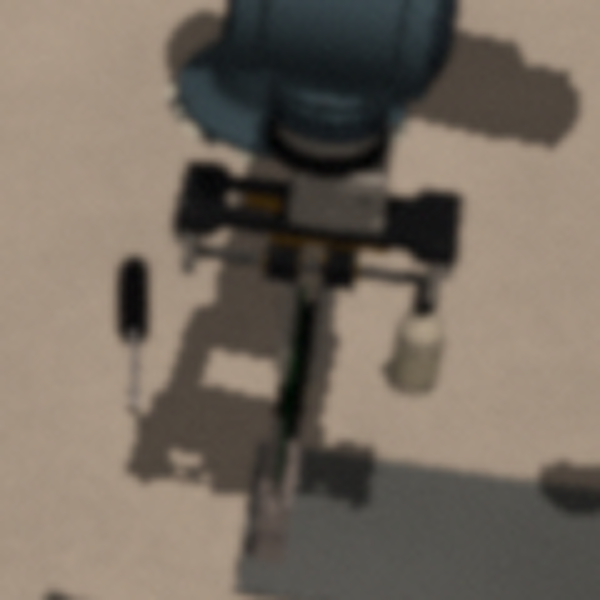

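Run:
```python
from h import *
c=np.load('w7.npy',allow_pickle=True).item()
p=np.array([.51648,.21721,.3437]);T=Tdown(-72.37)
px=lambda u,v:(u/5+270-.4,v/4+110-.4)
zb=.3437-.2548
for n,uv,z in [('plate far corner',px(355,74),.008),('slot far end mid',px(269,182),.079),('outerL',px(206,184),.079),('outerR',px(335,184),.079),('outerL low',px(206,255),.079),('stripe',px(268,190),.068),('stripe floor',px(268,190),.05),('board fb',px(266,195),zb),('board ft',px(281,258),zb+.09)]:
    P=onz(c,uv,z); d=T.inv().apply(P-p); print(n,P.round(4),'tool x,z mm',(d[[0,2]]*1000).round(1))
```

```text
plate far corner [0.5919 0.2159 0.008 ] tool x,z mm [24.1 71.5]
slot far end mid [0.5647 0.2276 0.079 ] tool x,z mm [ 4.7 49.1]
outerL [0.5611 0.2375 0.079 ] tool x,z mm [-5.8 48.7]
outerR [0.5676 0.217  0.079 ] tool x,z mm [15.7 48.7]
outerL low [0.5469 0.2331 0.079 ] tool x,z mm [-5.9 33.8]
stripe [0.5622 0.2268 0.068 ] tool x,z mm [ 4.8 46.5]
stripe floor [0.5608 0.226  0.05  ] tool x,z mm [ 5.1 44.9]
board fb [0.5628 0.2277 0.0889] tool x,z mm [ 4.  47.3]
board ft [0.5631 0.2278 0.1789] tool x,z mm [ 4.  47.7]
```

Run:
```python
import cv2
im=cv2.imread('pics/sd7.png')
cv2.imwrite('pics/c8.png',cv2.resize(im[170:245,262:322],None,fx=10,fy=8,interpolation=2))
```

```text
(no output)
```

View pics/c8.png

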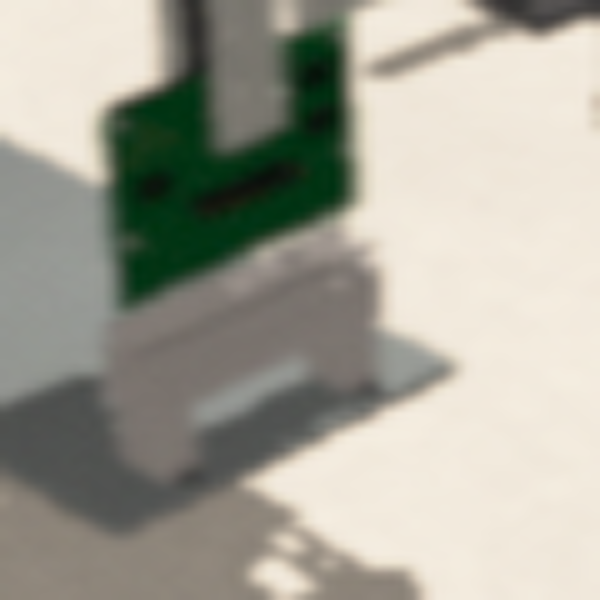

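Run:
```python
from h import *
c=env.get_calibration('side')
px=lambda u,v:(u/10+262-.45,v/8+170-.45)
yaw=np.radians(-72.4); ex=np.array([np.cos(yaw),np.sin(yaw)]);ey=np.array([-ex[1],ex[0]])
ref=np.array([.51648,.21721])
for n,uv,z in [('plate near',px(125,530),.008),('plate far',px(455,365),.008),('rail l',px(108,330),.079),('rail r',px(380,258),.079),('rail foot l',px(180,480),.008),('rail foot r',px(370,388),.008),('board l',px(120,302),.089),('board r',px(353,205),.089),('board tl',px(108,112),.179)]:
    P=onz(c,uv,z); d=P[:2]-ref; print(n,P.round(4),'x,y',(d@ex*1000).round(1),(d@ey*1000).round(1))
```

```text
plate near [0.4534 0.168  0.008 ] x,y 27.8 -75.0
plate far [0.5921 0.2139 0.008 ] x,y 26.0 71.1
rail l [0.4667 0.2023 0.079 ] x,y -0.8 -52.0
rail r [0.5623 0.206  0.079 ] x,y 24.5 40.3
rail foot l [0.4806 0.1879 0.008 ] x,y 17.1 -43.0
rail foot r [0.56   0.2131 0.008 ] x,y 17.1 40.3
board l [0.4724 0.2047 0.089 ] x,y -1.4 -45.8
board r [0.5646 0.2306 0.089 ] x,y 1.7 49.9
board tl [0.4734 0.2014 0.179 ] x,y 2.0 -45.8
```

Emit:
step_arm --steps '[{"xyz": [0.0006, 0.004, 0], "angular": [0, 0, 0], "jaw": 1}, {"xyz": [0.0006, 0.009, 0], "angular": [0, 0, 0], "jaw": 1}, {"xyz": [0.0006, 0.014, 0], "angular": [0, 0, 0], "jaw": 1}, {"xyz": [0.0006, 0.018, 0], "angular": [0, 0, 0], "jaw": 1}, {"xyz": [0.0006, 0.018, 0], "angular": [0, 0, 0], "jaw": 1}, {"xyz": [0.0006, 0.018, 0], "angular": [0, 0, 0], "jaw": 1}, {"xyz": [0.0006, 0.018, 0], "angular": [0, 0, 0], "jaw": 1}, {"xyz": [0.0006, 0.018, 0], "angular": [0, 0, 0], "jaw": 1}, {"xyz": [0.0006, 0.018, 0], "angular": [0, 0, 0], "jaw": 1}, {"xyz": [0.0006, 0.018, 0], "angular": [0, 0, 0], "jaw": 1}]'

```text
time: 13.05
position: [0.5167, 0.2166, 0.3257]
eef_rot: [-90.0, -0.0, -72.4]
wrist_force: [0.3, -0.7, -0.9]
width: 0.0114
```

Run:
```python
from h import *
shot('w8'); shot('sd8',(262,170,322,245),8,'side')
im=cv2.imread('pics/w8.png')
g=cv2.convertScaleAbs(im[110:260,270:390],alpha=1.5,beta=20)
cv2.imwrite('pics/c9.png',cv2.resize(g,None,fx=5,fy=4,interpolation=2))
```

```text
13.05 [0.51666429 0.21662183 0.32570986] [-8.99949560e+01 -1.58153401e-03 -7.23734646e+01] 0.011383617592258437 [ 0.31 -0.71 -0.88] 0.1
13.1 [0.51666881 0.21662159 0.32566805] [-9.00006192e+01  6.92179004e-04 -7.23744026e+01] 0.011426449184756396 [-0.05  0.67 -1.77] 0.1
```

View pics/c9.png

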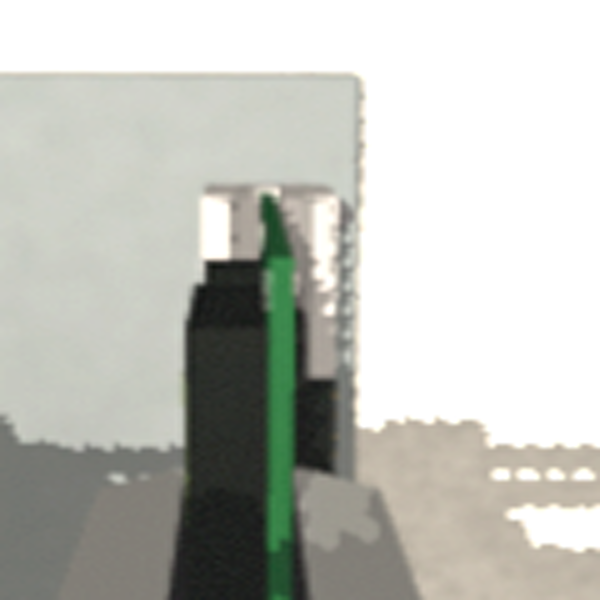

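View pics/sd8c.png

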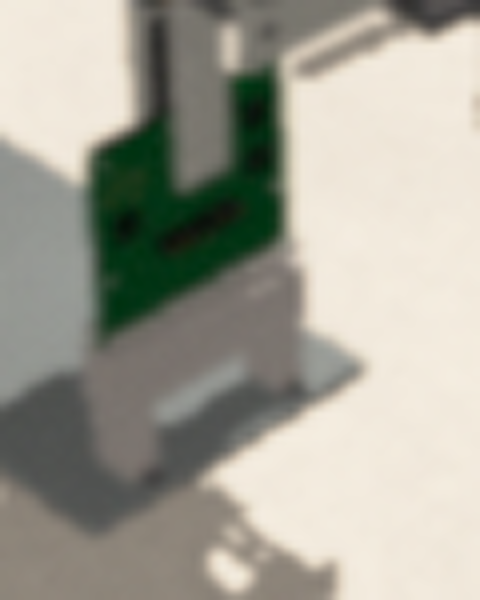

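Run:
```python
from h import *
c=np.load('w8.npy',allow_pickle=True).item()
p=np.array([.51667,.21662,.3257]);T=Tdown(-72.37)
px=lambda u,v:(u/5+270-.4,v/4+110-.4)
for n,uv,z in [('plate far corner',px(358,73),.008),('slot far end mid',px(269,186),.079),('outerL',px(201,190),.079),('outerR',px(340,190),.079),('board fb',px(266,195),.0709),('board ft',px(281,258),.161)]:
    P=onz(c,uv,z); d=T.inv().apply(P-p); print(n,P.round(4),'tool x,z mm',(d[[0,2]]*1000).round(1))
s=env.get_calibration('side')
S=lambda x,y,z: p*[1,1,0]+T.apply([x+.0045,-z,y])
ip=lambda P:((proj(s,P)[0]-[262,170]+.45)*8).round(0)
for y0 in (-.004,-.002,0):
    print(y0,[ip(S(.0105,y0+yy,.079)) for yy in(-.05,.05)],'plate',[ip(S(.02,y0+yy,.008)) for yy in(-.075,.075)])
for y0 in (-.004,-.002,0):
    print('board',y0,'BR top',ip(S(0,y0+.05,.161)),ip(S(0,y0-.05,.161)),ip(S(0,y0-.05,.085)))
```

```text
plate far corner [0.5919 0.2161 0.008 ] tool x,z mm [23.2 71.5]
slot far end mid [0.5654 0.2276 0.079 ] tool x,z mm [ 4.3 49.7]
outerL [0.5615 0.2373 0.079 ] tool x,z mm [-6.2 49. ]
outerR [0.568  0.2169 0.079 ] tool x,z mm [15.3 49. ]
board fb [0.5629 0.2271 0.0709] tool x,z mm [ 4.  47.3]
board ft [0.5633 0.2273 0.161 ] tool x,z mm [ 4.  47.7]
-0.004 [array([110., 351.]), array([299., 243.])] plate [array([ 88., 532.]), array([362., 364.])]
-0.002 [array([114., 348.]), array([303., 241.])] plate [array([ 92., 529.]), array([366., 362.])]
0 [array([118., 346.]), array([307., 239.])] plate [array([ 96., 527.]), array([369., 360.])]
board -0.004 BR top [276.  62.] [ 78. 164.] [ 91. 327.]
board -0.002 BR top [279.  60.] [ 82. 162.] [ 95. 324.]
board 0 BR top [283.  58.] [ 86. 160.] [ 99. 322.]
```

Emit:
step_arm --steps '[{"xyz": [0.0003, 0.003, 0], "angular": [0, 0, 0], "jaw": 1}, {"xyz": [0.0003, 0.006, 0], "angular": [0, 0, 0], "jaw": 1}, {"xyz": [0.0003, 0.009, 0], "angular": [0, 0, 0], "jaw": 1}, {"xyz": [0.0003, 0.012, 0], "angular": [0, 0, 0], "jaw": 1}, {"xyz": [0.0003, 0.015, 0], "angular": [0, 0, 0], "jaw": 1}, {"xyz": [0.0003, 0.0175, 0], "angular": [0, 0, 0], "jaw": 1}, {"xyz": [0.0003, 0.0185, 0], "angular": [0, 0, 0], "jaw": 1}, {"xyz": [0.0003, 0.0185, 0], "angular": [0, 0, 0], "jaw": 1}, {"xyz": [0.0003, 0.0185, 0], "angular": [0, 0, 0], "jaw": 1}, {"xyz": [0.0003, 0.0185, 0], "angular": [0, 0, 0], "jaw": 1}]'

```text
time: 14.4
position: [0.5168, 0.2164, 0.3073]
eef_rot: [-90.0, -0.0, -72.4]
wrist_force: [0.7, -0.3, -1.1]
width: 0.0114
```

Emit:
step_arm --steps '[{"xyz": [0, 0.0005, 0], "angular": [0, 0, 0], "jaw": 1}, {"xyz": [0, 0.001, 0], "angular": [0, 0, 0], "jaw": 1}, {"xyz": [0, 0.0015, 0], "angular": [0, 0, 0], "jaw": 1}, {"xyz": [0, 0.002, 0], "angular": [0, 0, 0], "jaw": 1}, {"xyz": [0, 0.0025, 0], "angular": [0, 0, 0], "jaw": 1}, {"xyz": [0, 0.0027, 0], "angular": [0, 0, 0], "jaw": 1}, {"xyz": [0, 0.0027, 0], "angular": [0, 0, 0], "jaw": 1}, {"xyz": [0, 0.0027, 0], "angular": [0, 0, 0], "jaw": 1}, {"xyz": [0, 0.0027, 0], "angular": [0, 0, 0], "jaw": 1}, {"xyz": [0, 0.0027, 0], "angular": [0, 0, 0], "jaw": 1}]'

```text
time: 15.65
position: [0.5168, 0.2164, 0.3048]
eef_rot: [-90.0, -0.0, -72.4]
wrist_force: [-2.9, -0.6, 6.2]
width: 0.0114
```

Run:
```python
from h import *
for i in range(2): shot('w9')
shot('sd9',(262,170,322,245),8,'side')
im=cv2.imread('pics/w9.png')
g=cv2.convertScaleAbs(im[110:260,270:390],alpha=1.5,beta=20)
cv2.imwrite('pics/c10.png',cv2.resize(g,None,fx=5,fy=4,interpolation=2))
```

```text
15.65 [0.5168106  0.21637591 0.3048231 ] [-8.99971382e+01 -3.28946255e-03 -7.23707129e+01] 0.011432448058814833 [-2.86 -0.59  6.18] -0.0
15.7 [0.51683226 0.21637692 0.30483845] [-8.99943097e+01 -3.20392380e-03 -7.23688649e+01] 0.011019214586828528 [-3.04 -0.55  5.74] 0.2
15.75 [0.51680982 0.21639286 0.3048192 ] [-8.99979971e+01 -1.64374706e-03 -7.23681373e+01] 0.011083848595226604 [-2.6  -0.31  5.18] 0.2
```

View pics/c10.png

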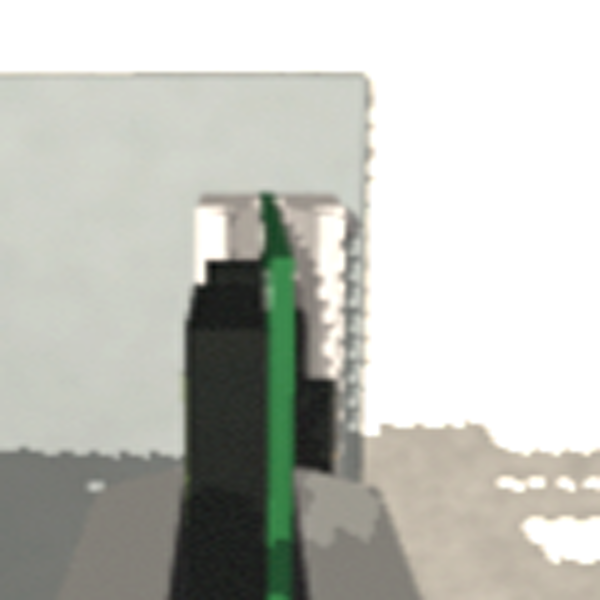

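View pics/sd9c.png

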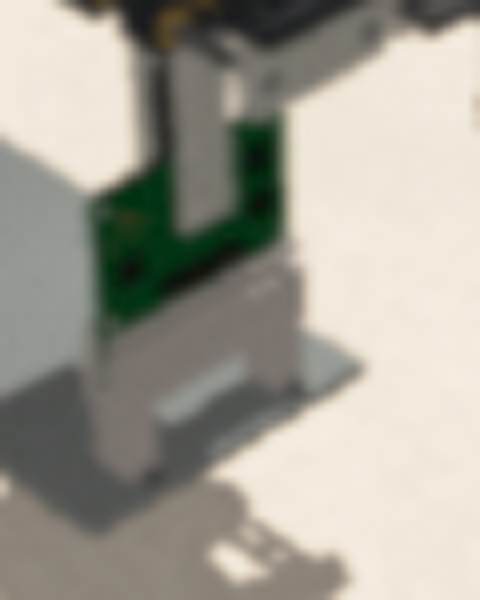

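```bash
python3 - <<'E'
from h import *
c=np.load('w9.npy',allow_pickle=True).item()
p=np.array([.51681,.21638,.30482]);T=Tdown(-72.37)
px=lambda u,v:(u/5+270-.4,v/4+110-.4)
for n,uv,z in [('rim205',px(206,205),.079),('rim195',px(206,195),.079),('strip193 z.05',px(206,194),.05),('strip193 z.04',px(206,194),.04),('board',px(266,193),.05),('outR',px(346,207),.079),('outL',px(196,207),.079),('plate far',px(366,73),.008)]:
    P=onz(c,uv,z); d=T.inv().apply(P-p); print(n,'tool x,z mm',(d[[0,2]]*1000).round(1))
E
python3 - <<'E'
import cv2
im=cv2.imread('pics/w9.png')
cv2.imwrite('pics/c11.png',cv2.resize(im[150:190,300:350],None,fx=14,fy=14,interpolation=2))
E
```

```text
rim205 tool x,z mm [-4.9 48.2]
rim195 tool x,z mm [-4.9 49.9]
strip193 z.05 tool x,z mm [-5.6 47.5]
strip193 z.04 tool x,z mm [-5.8 46.6]
board tool x,z mm [ 4.  47.7]
outR tool x,z mm [14.8 47.8]
outL tool x,z mm [-6.3 47.8]
plate far tool x,z mm [23.1 71.3]
```

View pics/c11.png

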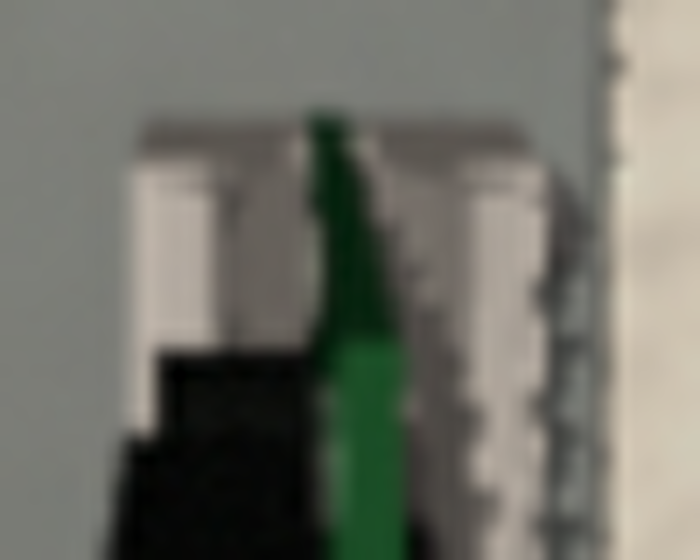

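Emit:
step_arm --steps '[{"xyz": [0, 0, 0], "angular": [0, 0, 0], "jaw": 0.8}, {"xyz": [0, 0, 0], "angular": [0, 0, 0], "jaw": 0.65}, {"xyz": [0, 0, 0], "angular": [0, 0, 0], "jaw": 0.5}, {"xyz": [0, 0, 0], "angular": [0, 0, 0], "jaw": 0.4}, {"xyz": [0, 0, 0], "angular": [0, 0, 0], "jaw": 0.4}, {"xyz": [0, -0.008, 0], "angular": [0, 0, 0], "jaw": 0.4}, {"xyz": [0, -0.03, 0], "angular": [0, 0, 0], "jaw": 0.4}, {"xyz": [0, -0.06, 0], "angular": [0, 0, 0], "jaw": 0.4}, {"xyz": [0, -0.1, 0], "angular": [0, 0, 0], "jaw": 0.4}, {"xyz": [0, -0.13, 0], "angular": [0, 0, 0], "jaw": 0.4}]'

```text
time: 17.05
position: [0.5168, 0.2164, 0.4371]
eef_rot: [-89.9, -0.0, -72.4]
wrist_force: [-0.1, 0.8, -0.0]
width: 0.0563
```

Run:
```python
from h import *
shot('w10'); shot('sd10',(240,130,340,250),6,'side')
p,r,s=avg(2);print(p,r.as_euler('xyz',degrees=True),s)
```

```text
17.05 [0.51678011 0.21636418 0.4370584 ] [-8.98587134e+01 -1.65826295e-02 -7.23701957e+01] 0.05631036565581576 [-0.09  0.83 -0.04] 25.2
17.1 [0.51746313 0.21657292 0.44147463] [-8.94580809e+01 -5.88034198e-02 -7.23665901e+01] 0.05593367922859666 [1.38 0.35 2.61] 0.9
[0.51718858 0.21648142 0.43788748] [-8.96300503e+01 -4.13794885e-02 -7.23678745e+01] [2.15986300e-04 5.50693702e-05 1.39881960e-03]
```

View pics/w10.png

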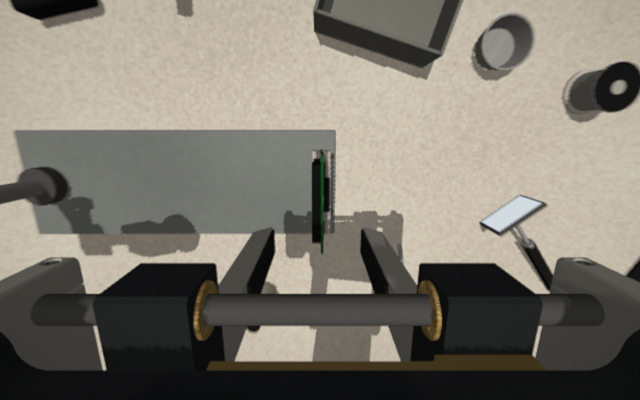

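View pics/sd10c.png

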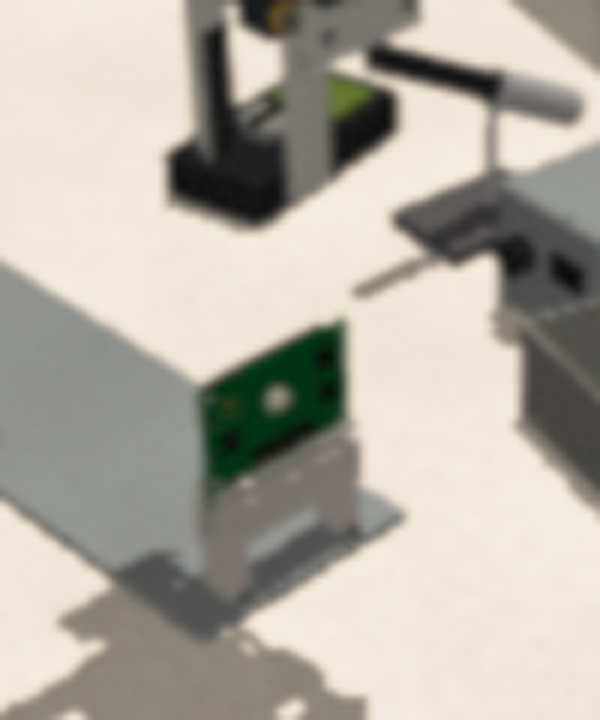

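Run:
```python
from h import *
pc,rc=np.array([.5168,.2164,.4348]),Tdown(-72.37)
print(fs()[0]); print(rel(pc,rc,[.497,-.142,.36],Tdown(-37)))
```

```text
[0.51663098 0.21634703 0.43440971]
(array([ 0.3356,  0.0748, -0.1274]), array([ -0.  , -35.37,   0.  ]))
```

Emit:
step_arm --steps '[{"xyz": [0.05, 0.0, -0.019], "angular": [0, -5, 0], "jaw": 0.3}, {"xyz": [0.105, 0.005, -0.04], "angular": [0, -11, 0], "jaw": 0.3}, {"xyz": [0.16, 0.02, -0.061], "angular": [0, -17, 0], "jaw": 0.3}, {"xyz": [0.215, 0.04, -0.082], "angular": [0, -23, 0], "jaw": 0.3}, {"xyz": [0.27, 0.06, -0.102], "angular": [0, -29, 0], "jaw": 0.3}, {"xyz": [0.31, 0.07, -0.118], "angular": [0, -33, 0], "jaw": 0.3}, {"xyz": [0.3355, 0.075, -0.1275], "angular": [0, -35.4, 0], "jaw": 0.3}, {"xyz": [0.3355, 0.075, -0.1275], "angular": [0, -35.4, 0], "jaw": 0.3}, {"xyz": [0.3355, 0.075, -0.1275], "angular": [0, -35.4, 0], "jaw": 0.3}, {"xyz": [0.3355, 0.075, -0.1275], "angular": [0, -35.4, 0], "jaw": 0.3}]'

```text
time: 18.5
position: [0.4969, -0.141, 0.3592]
eef_rot: [-90.0, 0.0, -36.9]
wrist_force: [0.3, -0.7, -0.2]
width: 0.0658
```

Run:
```python
from h import *
s,c=shot('w11',(230,40,430,260),3)
for q,z in [('mirror',0.),('mirror_face',.025),('mirror_grip',.014)]:
  for l in env.mark_of('wrist',q)[:2]: print(q,l, onz(c,l['point'],z))
```

```text
18.5 [ 0.49687778 -0.14097201  0.35923857] [-8.99965907e+01  2.37647103e-02 -3.69025257e+01] 0.06583535493963738 [ 0.33 -0.69 -0.18] -0.0
mirror {'point': [313.5, 91.0], 'conf': 0.84} [ 0.55963124 -0.04842648  0.        ]
mirror {'point': [631.5, 182.1], 'conf': 0.78} [ 0.79859319 -0.35472705  0.        ]
mirror_face {'point': [313.5, 91.3], 'conf': 0.74} [ 0.55781469 -0.05137097  0.025     ]
mirror_grip {'point': [318.3, 188.7], 'conf': 0.89} [ 0.49994346 -0.13662754  0.014     ]
mirror_grip {'point': [604.9, 272.1], 'conf': 0.86} [ 0.71799979 -0.43064619  0.014     ]
```

View pics/w11.png

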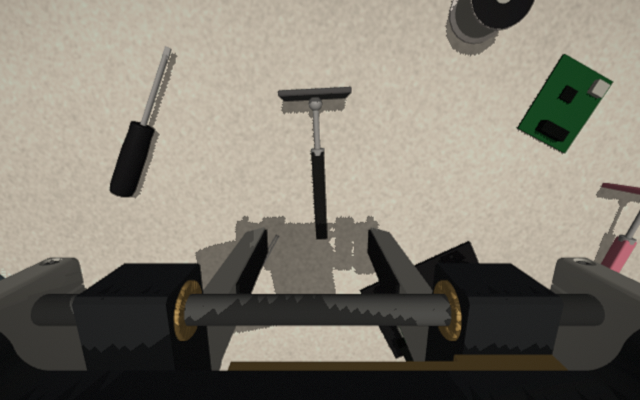

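View pics/w11c.png

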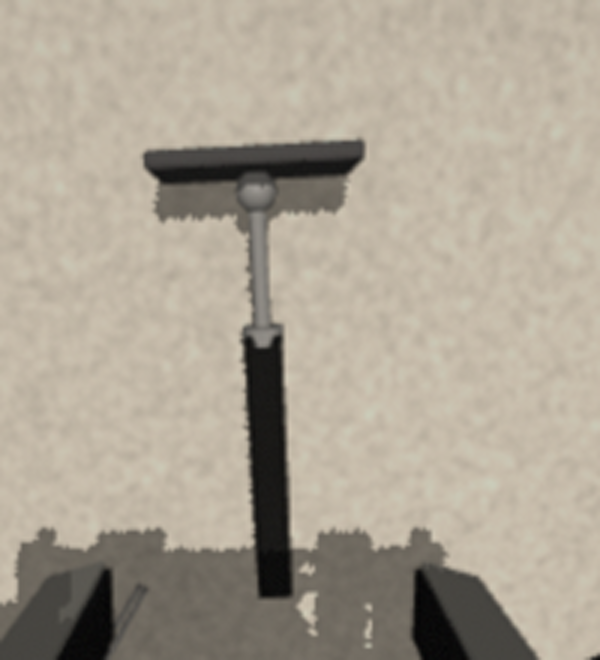

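Run:
```python
from h import *
c=np.load('w11.npy',allow_pickle=True).item()
px=lambda u,v:(u/3+230-.3,v/3+40-.3)
an=lambda d:np.degrees(np.arctan2(d[1],d[0]))
hl,hr=onz(c,px(146,153),.05),onz(c,px(364,141),.05)
print('head',hl,hr,np.linalg.norm(hr-hl),'yaw mirror',an(hr-hl)+90,'mid',(hl+hr)/2)
f=onz(c,px(262.5,338),.0264);t=onz(c,px(276,596),.014)
print('handle',f,t,np.linalg.norm(f-t),an(f-t))
m=(hl+hr)/2
y=np.radians(an(f-t)); fw=np.array([np.cos(y),np.sin(y)])
print('dist tail to glass',(m-t)[:2]@fw,'lat of head',(m-t)[:2]@np.array([-fw[1],fw[0]]))
print('grip from tail',t[:2]+fw*.060,'from head',m[:2]-fw*.105,an(m-t))
```

```text
head [ 0.53025282 -0.03389861  0.05      ] [ 0.58657015 -0.07188433  0.05      ] 0.06793052915764605 yaw mirror 56.000561402647314 mid [ 0.55841148 -0.05289147  0.05      ]
handle [ 0.52403454 -0.10253435  0.0264    ] [ 0.46709292 -0.18711205  0.014     ] 0.10271073758858616 56.049735188133205
dist tail to glass 0.16233797041917952 lat of head -0.0007922414225720598
grip from tail [ 0.5006013  -0.13734069] from head [ 0.49977181 -0.13999135] 55.77012266495657
```

Run:
```python
from h import *
p,r,s=avg(2); print(p,r.as_euler('xyz',degrees=True),s)
q=[.5003,-.138,.203]; print(rel(p,r,q,Tdown(-34)))
c=np.load('w11.npy',allow_pickle=True).item()
for uv in [(278.7,236),(269,253)]:
    P=onz(c,uv,.003); print(P,Tdown(-34).inv().apply(P-q))
```

```text
[ 0.49694811 -0.14146216  0.3596536 ] [-8.99953124e+01 -2.07468393e-02 -3.69236246e+01] [2.54878356e-07 6.63842132e-05 3.85982062e-05]
(array([0.0005, 0.1567, 0.0048]), array([-0.  , -2.92,  0.02]))
[ 0.42439447 -0.15640048  0.003     ] [-0.05263912  0.2        -0.05770052]
[ 0.40067067 -0.16664606  0.003     ] [-0.06657778  0.2        -0.07946068]
```

Emit:
step_arm --steps '[{"xyz": [0.0005, 0.04, 0.0048], "angular": [0, -2.9, 0], "jaw": 0.3}, {"xyz": [0.0005, 0.09, 0.0048], "angular": [0, -2.9, 0], "jaw": 0.3}, {"xyz": [0.0005, 0.13, 0.0048], "angular": [0, -2.9, 0], "jaw": 0.3}, {"xyz": [0.0005, 0.15, 0.0048], "angular": [0, -2.9, 0], "jaw": 0.3}, {"xyz": [0.0005, 0.1565, 0.0048], "angular": [0, -2.9, 0], "jaw": 0.4}, {"xyz": [0.0005, 0.1565, 0.0048], "angular": [0, -2.9, 0], "jaw": 0.6}, {"xyz": [0.0005, 0.1565, 0.0048], "angular": [0, -2.9, 0], "jaw": 0.75}, {"xyz": [0.0005, 0.1565, 0.0048], "angular": [0, -2.9, 0], "jaw": 1}, {"xyz": [0.0005, 0.1565, 0.0048], "angular": [0, -2.9, 0], "jaw": 1}, {"xyz": [0.0005, 0.1565, 0.0048], "angular": [0, -2.9, 0], "jaw": 1}]' --force 45

```text
time: 20.05
position: [0.5003, -0.1386, 0.2033]
eef_rot: [-90.0, -0.0, -34.1]
wrist_force: [-0.8, -1.2, 1.2]
width: 0.0136
```

Run:
```python
from h import *
shot('w12')
p,r,s=avg(2); print(p,r.as_euler('xyz',degrees=True),s,env.read_state()['width'])
```

```text
20.05 [ 0.50025159 -0.13855346  0.20329935] [-8.99957842e+01 -3.52348859e-02 -3.40818486e+01] 0.013591399576179537 [-0.8  -1.2   1.23] 0.1
[ 0.50029061 -0.13855386  0.20331032] [-8.99945663e+01 -3.30237577e-02 -3.40806062e+01] [3.24316836e-06 1.83749421e-05 1.77662074e-05] 0.01328486515554022
```

View pics/w12.png

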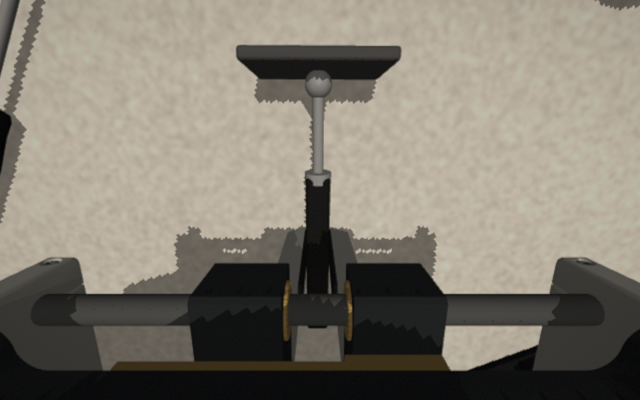

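Run:
```python
from h import *
im=cv2.imread('pics/w12.png'); cv2.imwrite('pics/c12.png',cv2.resize(im[30:110,220:420],None,fx=4,fy=4,interpolation=2))
c=np.load('w12.npy',allow_pickle=True).item()
p=np.array([.50029,-.13855,.2033]);T=Tdown(-34.08)
for uv in [(237,46),(401,46),(319,46)]: print((T.inv().apply(onz(c,uv,.05)-p)*1000).round(1))
```

```text
[-34.4 153.3 103.3]
[ 33.7 153.3 103.2]
[ -0.3 153.3 103.2]
```

View pics/c12.png

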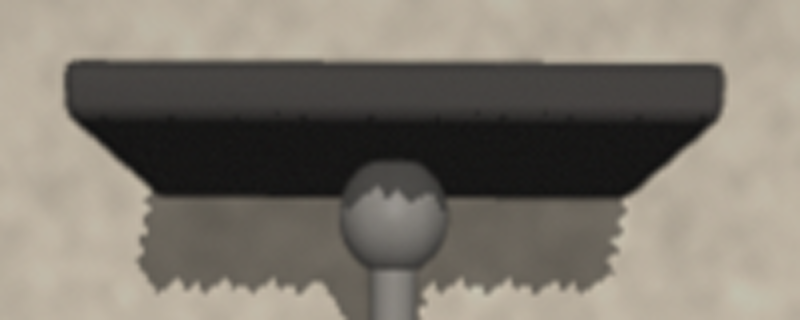

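Run:
```python
from h import *
c=np.load('w10.npy',allow_pickle=True).item()
for n,uv,z in [('bin near-left',(316,12),.065),('bin nearest corner',(428,52),.065),('tin',(500,45),.03),('reel',(612,88),.045)]: print(n,onz(c,uv,z))
pc=np.array([.5003,-.1386,.2033]);rc=Tdown(-34.08)
tl=lambda a,yaw:Tdown(yaw)*R.from_rotvec([a,0,0],degrees=True)
for q,y,a in [([.52,-.12,.30],-25,5),([.606,-.0695,.30],17.63,18),([.5818,.0068,.2492],17.63,18)]: print(rel(pc,rc,q,tl(a,y)))
```

```text
bin near-left [0.70059549 0.27657861 0.065     ]
bin nearest corner [0.70057737 0.14670029 0.065     ]
tin [0.74578374 0.05772668 0.03      ]
reel [ 0.73742076 -0.08427291  0.045     ]
(array([ 0.0059, -0.0967,  0.0264]), array([ 4.99, -9.07,  0.4 ]))
(array([ 0.0488, -0.0967,  0.1165]), array([ 16.76, -51.27,   8.12]))
(array([-0.014 , -0.0459,  0.1661]), array([ 16.76, -51.27,   8.12]))
```

Emit:
step_arm --steps '[{"xyz": [0, -0.015, 0], "angular": [0, 0, 0], "jaw": 1}, {"xyz": [0, -0.045, 0.005], "angular": [0, 0, 0], "jaw": 1}, {"xyz": [0.006, -0.08, 0.02], "angular": [1.7, -5, 0.8], "jaw": 1}, {"xyz": [0.015, -0.0967, 0.038], "angular": [4.2, -12.8, 2], "jaw": 1}, {"xyz": [0.024, -0.0967, 0.058], "angular": [6.7, -20.5, 3.25], "jaw": 1}, {"xyz": [0.032, -0.0967, 0.077], "angular": [9.2, -28.2, 4.5], "jaw": 1}, {"xyz": [0.04, -0.0967, 0.095], "angular": [11.7, -35.9, 5.7], "jaw": 1}, {"xyz": [0.045, -0.0967, 0.108], "angular": [14.2, -43.6, 6.9], "jaw": 1}, {"xyz": [0.0488, -0.0967, 0.1165], "angular": [16.76, -51.27, 8.12], "jaw": 1}, {"xyz": [0.0488, -0.0967, 0.1165], "angular": [16.76, -51.27, 8.12], "jaw": 1}]'

```text
time: 21.45
position: [0.6061, -0.0691, 0.3001]
eef_rot: [-72.1, -0.0, 17.6]
wrist_force: [-1.2, 0.3, -0.4]
width: 0.0137
```

Run:
```python
from h import *
shot('w13');env.grab_frame('wrist');env.grab_frame('wrist')
s,c=shot('w13')
shot('sd13',(200,120,400,270),4,'side')
p,r=fs(); print(s['qpos'])
tl=lambda a,yaw:Tdown(yaw)*R.from_rotvec([a,0,0],degrees=True)
print(rel(p,r,[.5818,.0068,.2492],tl(18,17.63)))
```

```text
21.45 [ 0.60609062 -0.06913962  0.30014149] [-7.20541407e+01 -2.75293148e-03  1.75906933e+01] 0.013697901398089185 [-1.19  0.29 -0.44] 1.9
21.6 [ 0.60550799 -0.06942955  0.29989612] [-7.20430409e+01  1.81182863e-02  1.75407973e+01] 0.013548813659982657 [ 0.15 -0.64 -0.7 ] 0.2
21.65 [ 0.60549071 -0.06945213  0.29983873] [-7.20314594e+01  1.74429405e-02  1.75506160e+01] 0.013040808106761507 [-0.6  -0.51 -0.96] 0.1
[-19.10533251  16.77691655  98.01825838  14.72003311  76.60428098
 -41.50661991]
(array([0.0004, 0.0728, 0.0603]), array([ 0.02, -0.06,  0.01]))
```

View pics/w13.png

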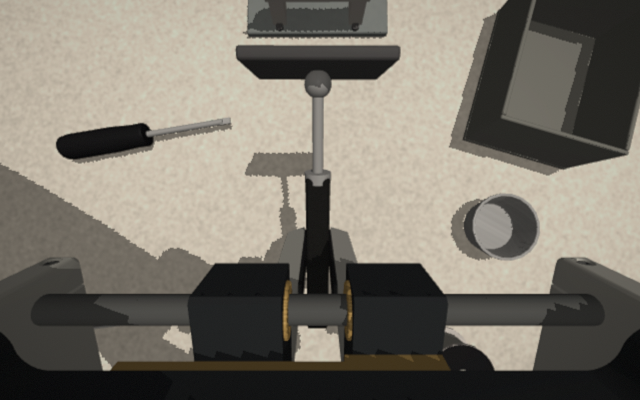

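View pics/sd13c.png

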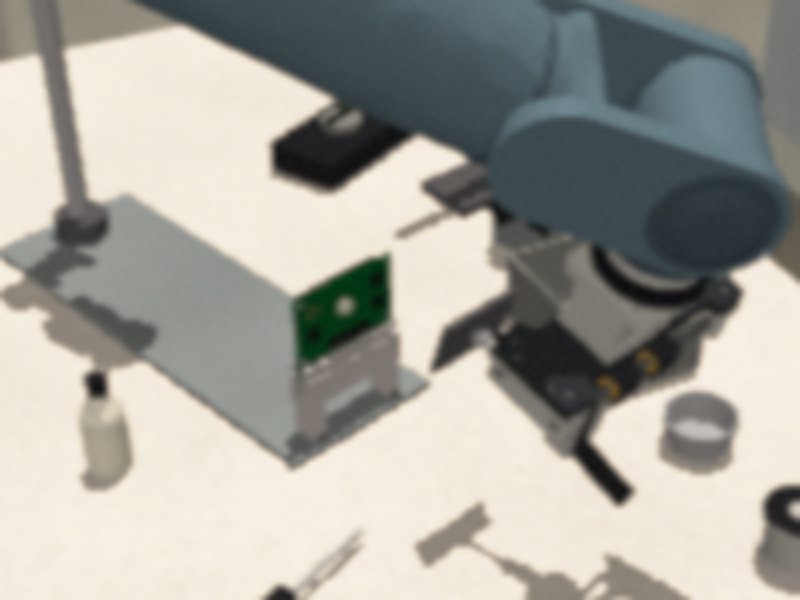

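Run:
```python
from h import *
c=np.load('w13.npy',allow_pickle=True).item()
p=np.array([.6055,-.06943,.2999]);T=Rrpy([-72.04,0.018,17.55])
im=cv2.imread('pics/w13.png'); cv2.imwrite('pics/c13.png',cv2.resize(im[0:60,220:420],None,fx=4,fy=5,interpolation=2))
for n,uv,z in [('pl l',(248,36),.008),('pl r',(387,34),.008),('leg l',(279,28),.008),('leg r',(355,28),.008)]:
    P=onz(c,uv,z);print(n,P.round(4),(T.inv().apply(P-p)*1000).round(1))
P0=onz(c,(248,36),.008);P1=onz(c,(387,34),.008);m=(P0+P1)/2; yaw=np.arctan2(*(P1-P0)[1::-1]); print(np.linalg.norm(P1-P0),np.degrees(yaw)); ex=np.array([np.sin(yaw),-np.cos(yaw)]);print('slot xy',m[:2]-.02*ex)
```

```text
pl l [0.453  0.1662 0.008 ] [-74.3 361.2 167.5]
pl r [0.5926 0.2127 0.008 ] [ 72.8 361.8 169.6]
leg l [0.4815 0.1845 0.008 ] [-41.5 363.9 175.9]
leg r [0.5583 0.2088 0.008 ] [ 39.  363.9 175.9]
0.14708196241707888 18.407232119499195
slot xy [0.51645865 0.20844066]
```

View pics/c13.png

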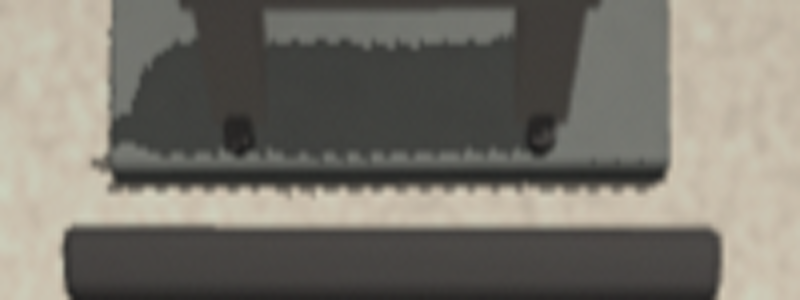

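Emit:
step_arm --steps '[{"xyz": [0, 0.009, 0.0075], "angular": [0, 0, 0], "jaw": 1}, {"xyz": [-0.0003, 0.024, 0.02], "angular": [0, 0, 0], "jaw": 1}, {"xyz": [-0.0005, 0.042, 0.035], "angular": [0, 0, 0], "jaw": 1}, {"xyz": [-0.0008, 0.058, 0.048], "angular": [0, 0, 0], "jaw": 1}, {"xyz": [-0.0008, 0.068, 0.0565], "angular": [0, 0, 0], "jaw": 1}, {"xyz": [-0.0008, 0.0728, 0.0603], "angular": [0, 0, 0], "jaw": 1}, {"xyz": [-0.0008, 0.0728, 0.0603], "angular": [0, 0, 0], "jaw": 1}, {"xyz": [-0.0008, 0.0728, 0.0603], "angular": [0, 0, 0], "jaw": 1}, {"xyz": [-0.0008, 0.0728, 0.0603], "angular": [0, 0, 0], "jaw": 1}, {"xyz": [-0.0008, 0.0728, 0.0603], "angular": [0, 0, 0], "jaw": 1}]'

```text
time: 22.95
position: [0.581, 0.0062, 0.2493]
eef_rot: [-72.0, -0.0, 17.6]
wrist_force: [0.1, 0.3, -1.6]
width: 0.0137
```

Run:
```python
from h import *
s,c=shot('w14')
shot('sd14',(220,110,370,260),5,'side'); shot('sc14',(290,140,470,290),4,'scene')
shot('w14')
for cam,q in [('side','sticker'),('side','mirror_face'),('scene','mirror_face'),('side','mirror'),('scene','mirror')]:
    print(cam,q,[(np.round(l['point'],1).tolist(),round(l['conf'],2)) for l in env.mark_of(cam,q)[:3]])
```

```text
22.95 [0.58101641 0.00621742 0.24926528] [-7.20108093e+01 -2.09300114e-02  1.76058372e+01] 0.013748124437467864 [ 0.08  0.35 -1.65] 0.2
23.0 [0.58097908 0.00629942 0.24921651] [-7.20079416e+01 -1.66761511e-02  1.76144483e+01] 0.013976561469936507 [ 0.1  -0.47 -1.08] 0.2
23.05 [0.58094562 0.00637256 0.2491602 ] [-7.20028467e+01 -1.13913864e-02  1.76217965e+01] 0.01361848540340246 [ 0.09  0.22 -0.41] 0.1
23.1 [0.58090431 0.006404   0.24911493] [-7.20001412e+01 -5.33296081e-03  1.76226882e+01] 0.01365428921939407 [ 0.23 -0.18 -0.99] -0.0
side sticker [([288.2, 195.7], 0.63)]
side mirror_face [([295.3, 208.2], 0.7), ([482.2, 314.3], 0.56), ([285.4, 226.1], 0.32)]
scene mirror_face [([177.8, 239.2], 0.76), ([346.0, 229.5], 0.47)]
side mirror [([481.9, 316.7], 0.73), ([297.4, 211.1], 0.72)]
scene mirror [([176.1, 247.1], 0.61), ([248.5, 261.5], 0.61), ([341.1, 232.2], 0.53)]
```

View pics/w14.png

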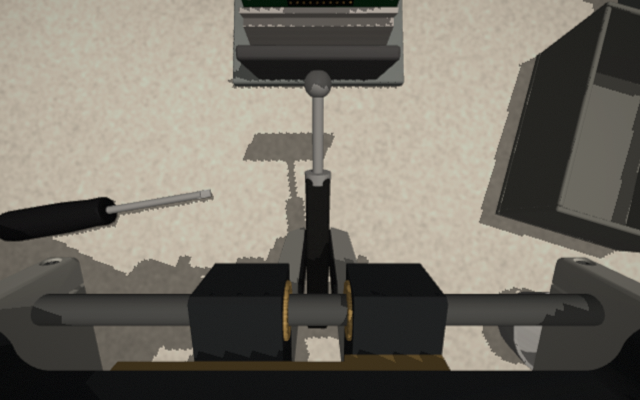

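View pics/sd14c.png

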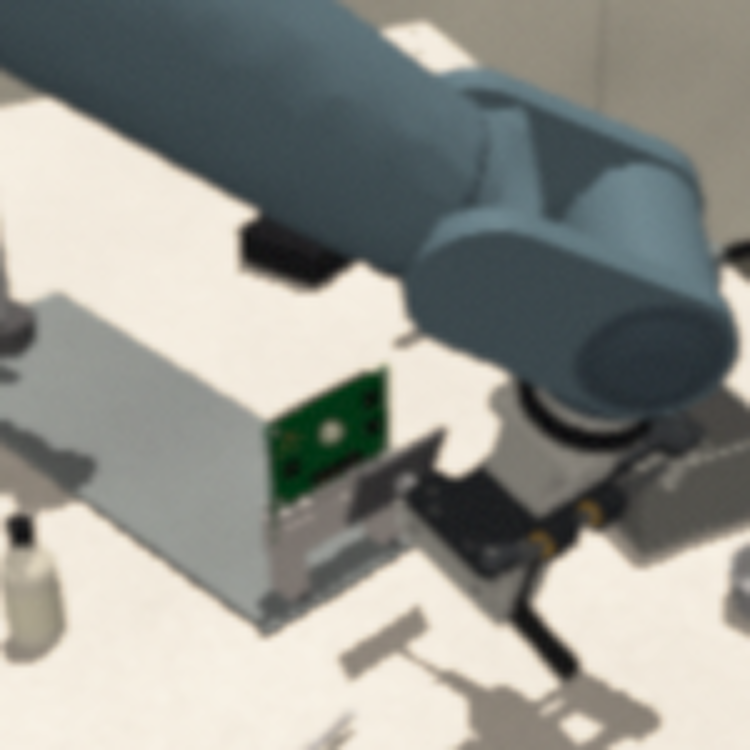

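View pics/sc14c.png

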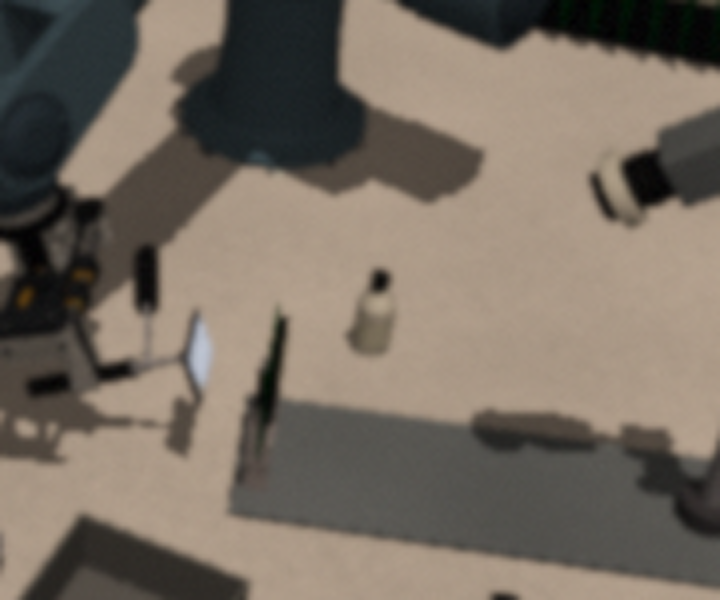

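Run:
```python
from h import *
p=np.array([.58090,.00640,.24911]);T=Rrpy([-72.0,0,17.62])
M=lambda y,z,x=0:p+T.apply([-y-.0003,.2033-z,.104+x])   # mirror frame
yaw=np.radians(-72.37);ex=np.array([np.cos(yaw),np.sin(yaw),0]);ey=np.array([-ex[1],ex[0],0]);S0=np.array([.5167,.2116,0])
S=lambda x,y,z:S0+x*ex+y*ey+np.array([0,0,z])
f=M(0,.025)-S0; print('face in stand',f@ex,f@ey,f[2],'normal',T.apply([0,0,1])@ex,T.apply([0,0,1])@ey,T.apply([0,0,1])[2])
for cam,n,(x0,y0,x1,y1),k in [('side','sd14',(260,160,320,240),10),('scene','sc14',(325,210,385,270),10),('wrist','w14',(220,0,420,100),4)]:
    c=np.load(n+'.npy',allow_pickle=True).item(); im=cv2.imread(f'pics/{n}.png')[y0:y1,x0:x1]
    im=cv2.resize(im,None,fx=k,fy=k,interpolation=2) if k!=10 else cv2.resize(im,None,fx=10,fy=7.4,interpolation=2)
    ky=k if k!=10 else 7.4
    def poly(P,col):
        q=((proj(c,np.array(P))+.5-[x0,y0])*[k,ky]).round().astype(int)
        cv2.polylines(im,[q.reshape(-1,1,2)],True,col,1)
    poly([M(-.035,0),M(.035,0),M(.035,.05),M(-.035,.05)],(255,0,0))
    poly([M(-.035,0,-.006),M(.035,0,-.006),M(.035,.05,-.006),M(-.035,.05,-.006)],(255,255,0))
    poly([S(.0012,-.05,.05),S(.0012,.05,.05),S(.0012,.05,.14),S(.0012,-.05,.14)],(0,0,255))
    poly([S(.0012,.007*np.cos(t),.112+.007*np.sin(t)) for t in np.linspace(0,6.28,20)],(0,255,255))
    poly([S(.02,-.075,.008),S(.02,.075,.008),S(-.1,.075,.008),S(-.1,-.075,.008)],(255,0,255))
    cv2.imwrite(f'pics/o_{cam}.png',im)
```

```text
face in stand 0.06099873891489346 -0.001237158520033567 0.11167439055956865 normal -0.9510565018097346 0.0001659906749761908 0.3090169943749476
```

View pics/o_side.png

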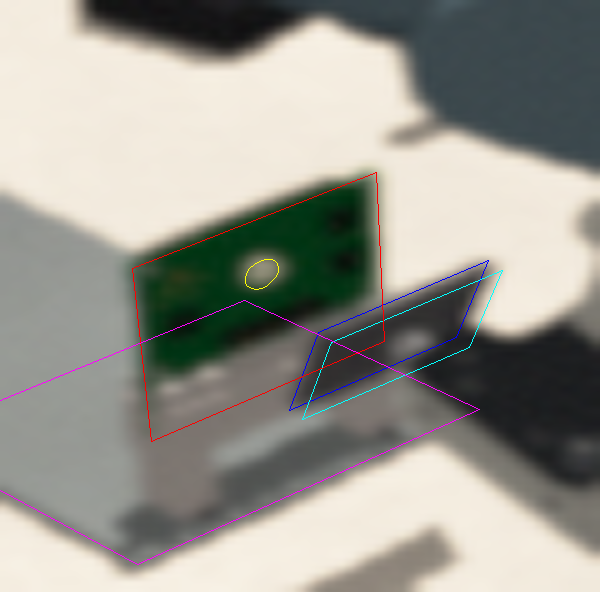

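View pics/o_scene.png

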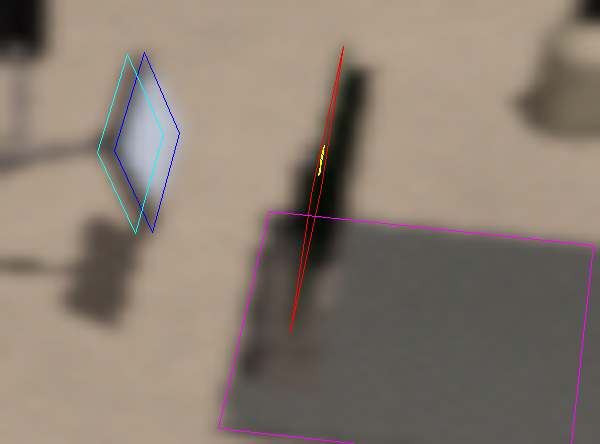

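View pics/o_wrist.png

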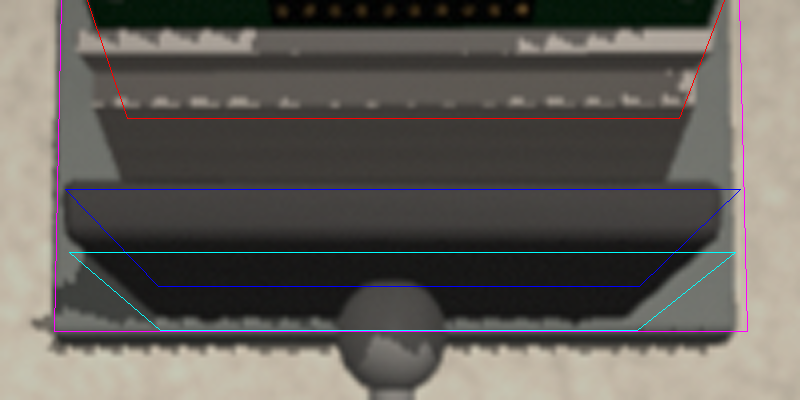

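Run:
```python
from h import *
im=cv2.imread('pics/w10.png'); cv2.imwrite('pics/c15.png',cv2.resize(cv2.convertScaleAbs(im[140:260,295:345],alpha=1.5,beta=10),None,fx=12,fy=5,interpolation=2))
c=np.load('w10.npy',allow_pickle=True).item(); p=np.array([.51678,.21636,.437]);T=Rrpy([-89.86,-.017,-72.37])
for u in (321,323,325):
  print(u,(T.inv().apply(onz(c,(u,200),.14)-p)*1000).round(1),(T.inv().apply(onz(c,(u,200),.079)-p)*1000).round(1))
```

```text
321 [  3.1 297.    2.9] [  3.8 358.  -11.6]
323 [  5.1 297.    2.9] [  6.2 358.  -11.6]
325 [  7.1 297.    2.9] [  8.6 358.  -11.6]
```

View pics/c15.png

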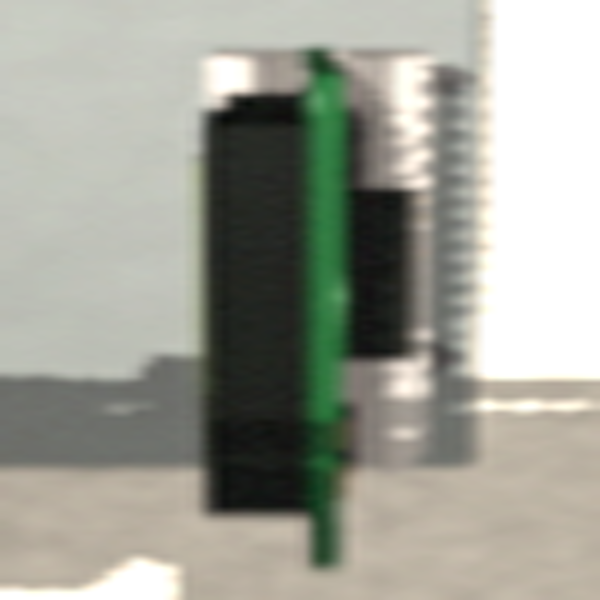

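View pics/sd14.png

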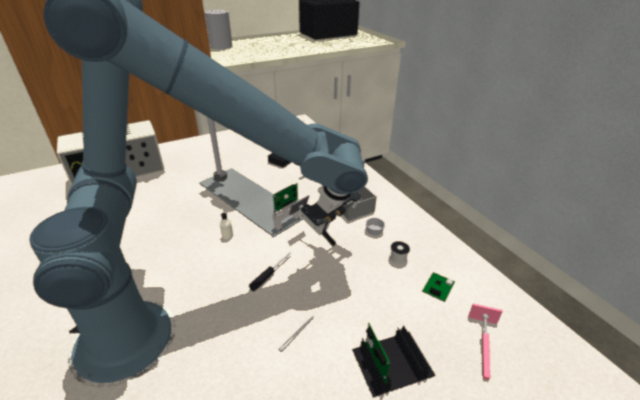

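The side picture shows the board in the stand slot at (286,196) and the mirror behind it. The plain board still stands in the rack at (376,355), and the bystanders are where they were.

Run:
```python
from h import *
s=env.read_state(); print(s['time'],s['position'],s['eef_rot'],s['width'],s['wrist_force'])
print(env.close_job())
```

```text
23.4 [0.58086504 0.0065394  0.24904554] [-7.19976615e+01  9.61275054e-04  1.76372296e+01] 0.013271859819260547 [-0.80098276 -0.39134731 -1.32175637]
the job is handed in; nothing more can be done
None
```

I handed the job in at 23.4 s. The display board is in the stand's slot and released, and the arm is holding the black-handled mirror behind it.

**Board:** I lowered it until it touched the slot floor. Contact came at the expected height with about 6 N, and then I let it go. Its far end is flush with the slot end to about 0.5 mm, and it stood upright after release.

**Mirror:** Its face works out at 61 mm behind the board, 112 mm above the bench and about 1 mm from the board's centre line. It is square to the board and raised 18°. The wrist force shows no sign of it touching anything, and in the pictures it is clear of the board and stand.

**Rest of the bench:** The plain board and the other things are where they were in the last side picture.

**Checks that disagreed:**
- **Board centring:** the estimates for the board and the slot differed by 1–4 mm between the side and wrist cameras. I went by the wrist camera's view of the board and slot ends.
- **Stand position:** the scene camera showed the whole stand about 1.5 pixels (roughly 3 mm) off my prediction, including the base plate. I took that as calibration error rather than the board leaning.

I could not see the stand camera's own view, so the sticker being in the middle of the mirror is worked out from the geometry and not checked directly.

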